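# Check the checkout scale with its check weight

### The arm

A 7-joint arm with a two-finger parallel gripper is mounted at the origin on the work surface. World frame = base frame: x ahead of the robot, y to its left, z up, the work surface at z = 0. Lengths are in m, angles in rad, forces in N, time in s.
With the tool pointing down it reaches from about 0.4 to 0.85 m from the base axis. Payload 4.5 kg.
Tool frame: the origin (TCP) lies midway between the tips of the shut fingers; the grasp point (between the pads) lies 19 mm behind it; x points along the fingers, y is the direction in which the jaws open and shut, and the axes are right-handed (so a half turn about x gives the same grasp; the last joint's range is limited). The gripper opens to 88 mm and grips with 3 to 60 N. Pads are 18 mm wide; open, the fingers measure 123 mm over their backs; the gripper's body (75 mm by 187 mm) begins 45 mm behind the grasp point.
Start: joints at [-1.226, 0.689, -0.195, 1.565, 0.157, 0.902, -0.215], TCP at [0.191, 0.595, 0.239] pointing down, gripper open.
Joint ranges: [-3.01, 3.01], [-0.46, 2.08], [-1.47, 1.51], [0.13, 2.56], [-1, 4.14], [0.04, 2.09], [-2.66, 2.66]. Speed limits (rad/s): [2.57, 2.57, 3.14, 3.14, 3.14, 3.14, 3.14].

### API

Orientations are given as a unit quaternion [x, y, z, w].
In Python, from plant import r gives the robot as it stands.
- The arm moves only by the tool arm_command, never from a script. Its argument "plan" is a list of rows, each a list of 5 numbers: the finger opening in m, from 0 to 0.0881, then the shift along the tool's x, y, z in m, then the turn about the tool's x in rad. In form: [[grip, dx, dy, dz, roll], ...]. A call has 1 to 12 rows; each row shifts and turns the commanded pose from where the row before left it, along the tool's axes as they then stand; what a row does not reach is not made up. A row lasts 1/8 s, in which the tool goes at most 62.5 mm and 10.7 degrees, less where a joint would pass 70% of its speed; a pose out of reach is approached as far as the arm can. A call is refused whole if a number of a shift passes 0.0625 or a number of a turn 0.188, either way. A call with a gripper value outside its range is refused whole. The fingers move at their own pace and stop on an object; "force" is the grip in N (left out, the last holds). Time passes only in rows, so rows that do not move let the fingers close. It gives the time, the measured TCP pose, the force and the opening at its end, in the units of the state.
- r.get_state(): the state, without advancing time (a new reading comes with each control period).
- r.snapshot(name): name is "scene" or "top" or "wrist"; returns (picture, depth): 400x640x3 uint8, red, green, blue; 400x640 float32, m along the optical axis (not along the pixel's ray), 0 where there is no reading.
- r.calibration(name): a dict with "fx", "fy", "cx", "cy" (pixels), "eye" and "orientation" of the camera in the world; the wrist camera has in their place "mount" (4x4, takes a point from camera to tool coordinates, whose origin is the TCP and whose axes are the tool frame's). Camera axes: x right, y down, z forward; pixel columns grow to the right and rows downward; lengths in m; the calibration is good to about 2 mm. The wrist camera is an equidistant fisheye: a pixel r from the principal point sees the ray r / f radians off the axis. A picture is of the moment at which its call begins: read the wrist's pose just before it. calibration takes no time and is no camera call.
- r.finish_job(): hands the job in, once; it reports no verdict.
The state is a dict: "clock": time; "q": joint angles; "qd": joint speeds; "joint_torque": joint torques, N m; "tool_pos": TCP position; "eef_rot": TCP orientation; "contact_force": force on the tool from outside, world axes, zero at the start; "moment": the same for the moment, N m; "opening": opening from 0.0 (shut) to 1.0 (fully open).
Only numpy, scipy, OpenCV 4.12 (cv2) and the standard library are available. Lean on these libraries where they do the work, as an engineer would, in place of code of your own. Each camera call takes 0.05 s, during which the arm holds its last target.

### The job

Do the scale's routine check: first take the forgotten carton off the scale's platter and stand it upright in the grey tray, then stand the middle-sized of the three check weights in the middle of the platter and let go of it. With the weight standing there, press the round flat key with the fingertips to about 8 newtons (never as much as 20) and keep it pressed for a good half second, without pressing the oblong keys; then stand the weight in the well of the wooden block that matches its diameter and leave everything else where it was. Set things down, do not drop them.

Things in the scene. Friction and masses are not known exactly. Their poses are not given: they have to be found in the camera images.
- scale: Black counter scale, fixed, 270 x 190 mm (its x by its y), 55 mm high. Origin: on the counter under its middle; its x points from the key console to the platter. The console is the strip nearest the robot (-x end), its top 50 mm above the counter, with three flat keys in a row along the scale's y, 50 mm apart, at x = -100 mm. The flat steel platter is behind it. The scale does not move.
- platter (a point): Middle of the platter's top surface, 55 mm above the counter. The platter is a flat steel plate 170 mm (scale's x) by 190 mm (scale's y), without rim.
- key_round_top (a point): Middle of the top face of the round flat membrane key, 40 mm in diameter, light grey like its neighbours, face level and 4 mm above the console (54 mm above the counter). It may be in any of the three places of the key row. Pressed straight down: it gives only 2 mm in all, with 1 N at first touch and 4 N more for every mm, to 9 N, where it is solid. The press counts while the fingers push on it with 5 to 18 N.
- key_round: The round membrane key itself, 40 mm across; origin: middle of its underside, 4 mm below its top face. It is fixed in the console apart from its 2 mm travel.
- key_left: Slim oblong membrane key, 44 x 26 mm, same light grey as the round one and standing as high. Its origin is the middle of its underside on the console, its top 4 mm above. It is in one of the three places of the key row. Leave it alone: not to be pressed.
- key_right: Slim oblong membrane key, 44 x 26 mm, same light grey as the round one and standing as high. Its origin is the middle of its underside on the console, its top 4 mm above. It is in one of the three places of the key row. Leave it alone: not to be pressed.
- carton: Grocery carton, cardboard, 84 mm (its x) by 46 mm (its y) by 118 mm high, about 220 g, standing upright on the platter, turned any way. Origin: middle of its underside; z up. Grip it across the 46 mm.
- tray: Shallow open grey plastic tray, fixed to the counter, 135 x 135 mm outside, walls 4 mm thick and 30 mm high, floor about 4 mm thick. Origin: on the counter under its middle. It is at the front left or the front right.
- weight_small: Plain steel check weight: cylinder 36 mm in diameter and 48 mm high, on top of it a neck 18 mm across and 8 mm high and then a round grip knob 28 mm across and 22 mm high (the knob spans 56 to 78 mm above the foot; full height 78 mm). About 420 g. Origin: centre of the foot; z up. Leave it alone.
- weight_mid: Plain steel check weight: cylinder 42 mm in diameter and 62 mm high, on top of it a neck 18 mm across and 8 mm high and then a round grip knob 28 mm across and 22 mm high (the knob spans 70 to 92 mm above the foot; full height 92 mm). About 620 g. Origin: centre of the foot; z up. This middle-sized one is the weight to use.
- weight_large: Plain steel check weight: cylinder 48 mm in diameter and 76 mm high, on top of it a neck 18 mm across and 8 mm high and then a round grip knob 28 mm across and 22 mm high (the knob spans 84 to 106 mm above the foot; full height 106 mm). About 920 g. Origin: centre of the foot; z up. Leave it alone.
- block: Wooden storage block, fixed, 228 mm (its x) by 75 mm (its y) by 40 mm high, with a row of four round blind wells along its x, wells for 30, 36, 42 and 48 mm weights (each well is 3 mm wider than its weight), growing in size towards its +x end (away from the robot), all 28 mm deep, at x = -85.5, -37.5, 16.5 and 76.5 mm. Origin: on the counter under its middle.
- block_hole2 (a point): Centre of the mouth (in the block's top face, 40 mm above the counter) of the third well, 45 mm wide and 28 mm deep, which matches the 42 mm weight.
- spray: White spray bottle with a black head, 62 mm in diameter and 163 mm high, standing among the weights; the head reaches 38 mm from the axis. Origin: middle of its underside. Leave it alone.
- terminal: Black card terminal, fixed, 165 mm (its x) by 80 mm, 42 mm high. Origin: on the counter under its middle. It has changed places with the tray or not.
- cup: Clear plastic cup, 80 mm across the rim, 110 mm high, light. Origin: middle of its underside. Leave it alone.
- paper_roll: White receipt paper roll standing on end, 58 mm in diameter, 79 mm high. Origin: middle of its underside. Leave it alone.
Mind the look-alikes: they are no part of the job. There is more than one size of the tray; the job needs the middle-sized.

How it is judged:
On the way, in this order (a step that is already met when the one before it is completed fails the run):
1. the carton stands upright in the tray, let go (x of carton in the frame of tray between -0.05 and 0.05 m and y of carton in the frame of tray between -0.05 and 0.05 m and z of carton in the frame of tray below 0.012 m and angle between carton's own z axis and vertical below 0.1 rad and contact force between the fingers and carton below 0.1 N and linear speed of carton below 0.03 m/s), for 0.2 s.
2. the middle-sized weight stands on the platter within 60 mm of its middle, let go (horizontal distance between weight_mid and platter below 0.06 m and z of weight_mid in the frame of platter between -0.006 and 0.006 m and angle between weight_mid's own z axis and vertical below 0.1 rad and contact force between the fingers and weight_mid below 0.1 N and linear speed of weight_mid below 0.03 m/s), for 0.2 s.
3. with the weight standing on the platter, the fingers press the round key with 5 to 18 N for 0.4 s (all of step 2 and contact force between the fingers and key_round between 5 and 18 N), for 0.4 s.
4. the weight stands in its matching well, let go (horizontal distance between weight_mid and block_hole2 below 0.006 m and z of weight_mid in the frame of block_hole2 below -0.024 m and angle between weight_mid's own z axis and vertical below 0.1 rad and contact force between the fingers and weight_mid below 0.1 N and linear speed of weight_mid below 0.03 m/s), for 0.2 s.
At the end, for the whole second after the job is handed in: The middle-sized weight stands upright in the third well, within 6 mm of its centre and 24 mm or more deep; the carton stands upright in the tray; both let go and at rest. The other two weights, spray bottle, cup and paper roll are within 20 mm of where they were (all of step 1 and all of step 4 and distance of each of weight_small, weight_large, spray, cup, paper_roll from where it was at the start of the episode below 0.02 m); the robot touches nothing.
It fails at once if a key is pushed with 20 N or more (contact force between anything else and key_round above 20 N).
It fails at once if an oblong key is pressed (3 N or more) (contact force between anything else and key_left above 3 N or contact force between anything else and key_right above 3 N).
It fails at once if a bystander is moved more than 20 mm or tipped (distance of any of weight_small, weight_large, spray, cup, paper_roll from where it was at the start of the episode above 0.02 m or angle between any of weight_small, weight_large, spray, cup, paper_roll's own z axis and vertical above 0.35 rad).
It fails at once if the weight or the carton is dropped (falls free by more than about 50 mm) ((contact force between anything else and weight_mid below 0.1 N and linear speed of weight_mid above 1 m/s) or (contact force between anything else and carton below 0.1 N and linear speed of carton above 1 m/s)).
It also fails if it takes over 72 s, if anything falls off the work surface, if the arm or the gripper's body presses on something with over 40 N, if the wrist force passes 120 N, or if a joint passes its speed limit or range.

## Working session

There is one attempt and no reset: what is moved stays moved. The work goes in short steps, Python scripts to look and compute and a tool call to move; the robot and the scene stay as the last step left them, time stands still between calls to the robot, and variables do not carry over. Pictures are saved under pics/ and viewed, and the job is handed in when it is done.

Besides the shell and the picture viewer there is one more tool, called in YAML: its name, and indented under it one key for each argument. arm_command: Moves the arm, as the interface text tells. Its arguments: {"type":"object","properties":{"plan":{"type":"array","items":{"type":"array","items":{"type":"number"}}},"force":{"type":"number"}},"required":["plan"]}

```bash
ls; mkdir -p pics; python3 - <<'E'
from plant import r
import cv2
s=r.get_state(); print(s)
for n in ("scene","top"):
    p,d=r.snapshot(n); cv2.imwrite(f"pics/{n}0.png",p[:,:,::-1]); import numpy as np; np.save(f"pics/{n}0.npy",d); np.save(f"pics/{n}0_rgb.npy",p)
    print(n,r.calibration(n))
print(r.calibration("wrist"))
E
```

```text
pics
{'clock': 0.0, 'q': array([-1.22619749,  0.69001723, -0.19449678,  1.56630611,  0.15733784,
        0.90251815, -0.21514583]), 'qd': array([-9.53955913e-04,  4.08665755e-04,  7.47709725e-04, -5.89245138e-04,
        1.70901667e-03, -7.97990494e-05,  1.17958199e-03]), 'joint_torque': array([-8.28533830e-04, -5.27567160e+01, -1.26691125e+00, -1.53437126e+01,
       -5.25531534e-02,  6.44589352e-03,  1.68707616e-04]), 'tool_pos': array([0.19101266, 0.59444292, 0.23789897]), 'eef_rot': array([ 0.10877245,  0.69862887, -0.11008114,  0.69854735]), 'contact_force': array([-0.13762172,  0.38716129, -0.55133121]), 'moment': array([ 0.02710144, -0.00379298, -0.02304191]), 'opening': 1.001082556136134}
scene {'fx': 397.47577481342506, 'fy': 397.47577481342506, 'cx': 324.24002707187736, 'cy': 201.01089066170994, 'eye': array([1.31466102, 0.13157249, 0.96928436]), 'orientation': array([ 0.61463012,  0.69000646, -0.29133622, -0.24747547])}
top {'fx': 425.82227829206147, 'fy': 425.82227829206147, 'cx': 317.6811361159596, 'cy': 196.81414740147022, 'eye': array([0.29321583, 0.02489427, 1.17468918]), 'orientation': array([ 0.70573839, -0.7053302 ,  0.05477268, -0.03798145])}
{'fx': 309.70691628693146, 'fy': 309.70691628693146, 'cx': 319.25692838164457, 'cy': 200.44767663554595, 'mount': array([[ 6.34941898e-04, -3.12181911e-01,  9.50022132e-01,
        -1.46840665e-01],
       [ 9.99999796e-01,  1.37785114e-04, -6.23067325e-04,
         6.19434266e-04],
       [ 6.36114402e-05,  9.50022334e-01,  3.12181935e-01,
        -8.18533222e-02],
       [ 0.00000000e+00,  0.00000000e+00,  0.00000000e+00,
         1.00000000e+00]])}
```

View pics/scene0.png

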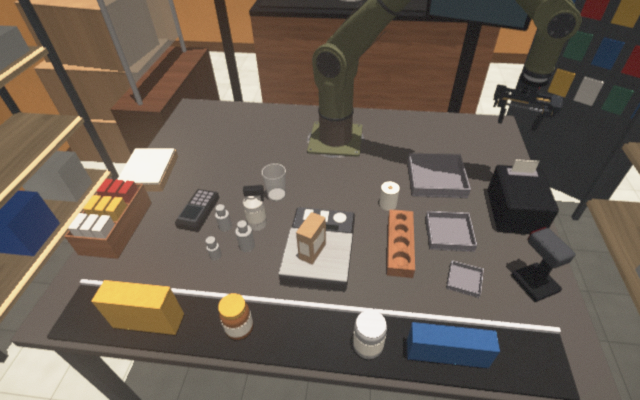

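View pics/top0.png

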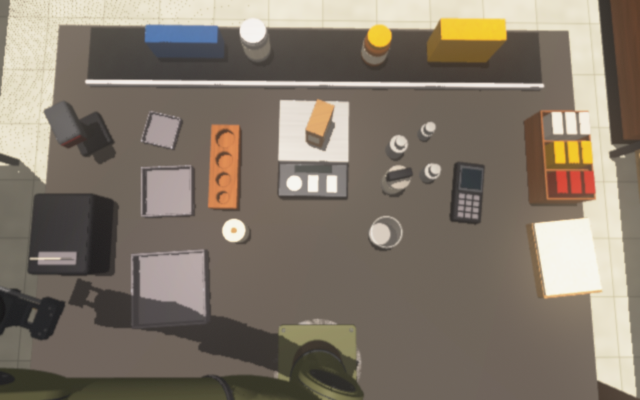

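The scene view shows the robot at the top. In the top view, up is +x and left is +y.
- **Trays:** (162,130), (167,191) and (169,288).
- **Block:** (224,167).
- **Scale:** platter at (314,131), with the round key at about (294,183) and the oblong keys at (313,183) and (331,183).
- **Carton:** (319,120).
- **Weights:** (428,129), (398,146) and (432,172), with the spray bottle at (397,178).

Next I'll measure these.

```bash
cat > h.py <<'E'
import numpy as np, cv2
from scipy.spatial.transform import Rotation as R
from plant import r
def cam(n): 
    c=r.calibration(n); return c,R.from_quat(c['orientation']).as_matrix(),np.array(c['eye'])
def plane(n,u,v,z):
    c,M,e=cam(n); d=M@np.array([(u-c['cx'])/c['fx'],(v-c['cy'])/c['fy'],1.]); return e+d*(z-e[2])/d[2]
def proj(n,P):
    c,M,e=cam(n); q=M.T@(np.array(P)-e); return np.array([c['fx']*q[0]/q[2]+c['cx'],c['fy']*q[1]/q[2]+c['cy']])
def cloud(n,D):
    c,M,e=cam(n); v,u=np.mgrid[0:D.shape[0],0:D.shape[1]]
    X=np.stack([(u-c['cx'])/c['fx']*D,(v-c['cy'])/c['fy']*D,D],-1); return X@M.T+e
def rect(pts):
    c,wh,a=cv2.minAreaRect(np.asarray(pts,np.float32)[:,None,:2]*1000); return np.round(c,1),np.round(wh,1),round(a,2)
def crop(img,u0,v0,u1,v1,s,name):
    cv2.imwrite(name,cv2.resize(img[v0:v1,u0:u1,::-1],None,fx=s,fy=s,interpolation=cv2.INTER_CUBIC))
E
python3 - <<'E'
from h import *
p=np.load('pics/top0_rgb.npy'); D=np.load('pics/top0.npy')
crop(p,120,90,370,250,3,'pics/topL.png'); crop(p,350,100,500,260,4,'pics/topR.png')
C=cloud('top',D); print('table z',np.median(C[300:340,420:520,2]))
q=np.load('pics/scene0_rgb.npy'); crop(q,190,160,370,290,4,'pics/sceneL.png')
for u,v in [(162,130),(167,191),(169,288),(224,143),(314,150),(295,184),(319,105),(398,143),(428,127),(432,170),(235,228)]: print((u,v),C[v,u].round(3))
E
```

```text
table z 0.0004364961955851676
(162, 130) [0.636 0.434 0.003]
(167, 191) [0.463 0.412 0.005]
(169, 288) [0.201 0.395 0.005]
(224, 143) [0.596 0.257 0.016]
(314, 150) [0.568 0.008 0.055]
(295, 184) [0.475 0.058 0.056]
(319, 105) [ 0.65  -0.002  0.177]
(398, 143) [ 0.576 -0.209  0.104]
(428, 127) [ 0.628 -0.297  0.076]
(432, 170) [ 0.507 -0.299  0.093]
(235, 228) [0.357 0.21  0.083]
```

View pics/topL.png

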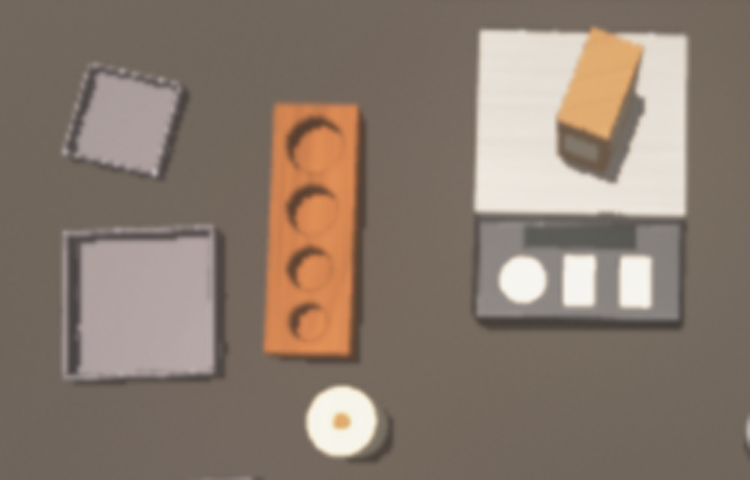

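View pics/topR.png

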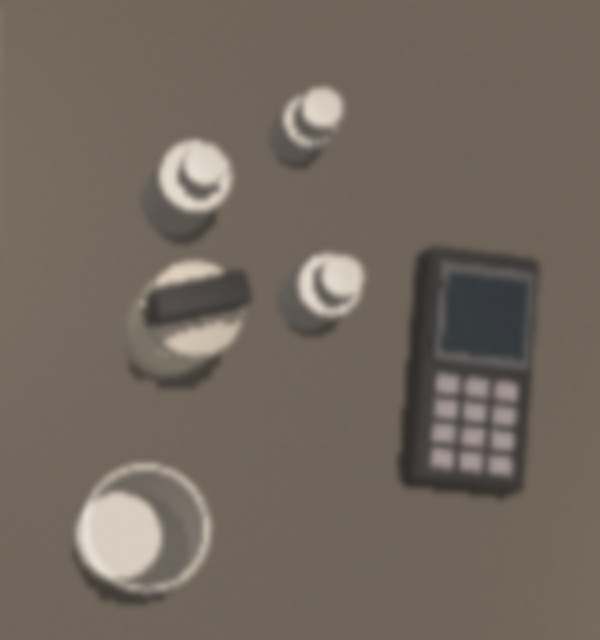

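View pics/sceneL.png

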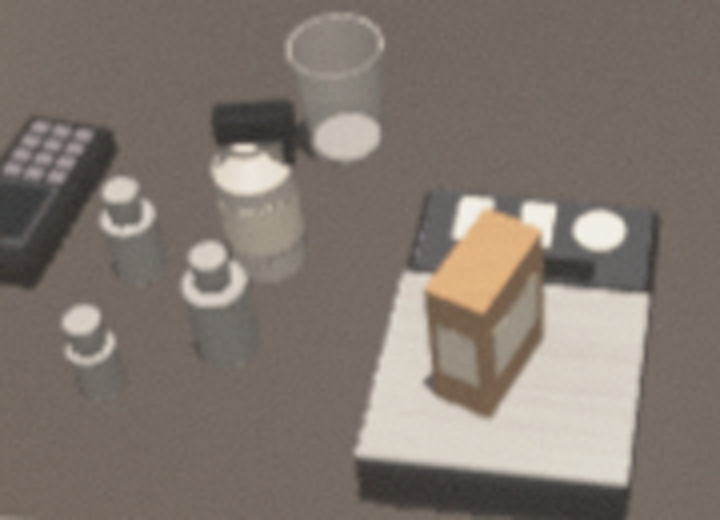

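The crops settle which object is which.
- **Weights:** the depth tops are 0.104 m (large, at 398,146), 0.076 m (small, at 428,129) and 0.093 m (at 432,172). The last is the middle-sized weight.
- **Trays:** they measure roughly 90, 135 and 195 mm. The one at (167,191) looks like the 135 mm one, and I'll check its size.
- **Keys:** the round key is at (294,183), on the +y side.

Next come accurate positions from colour and height masks.

```bash
cat > meas.py <<'E'
from h import *
p=np.load('pics/top0_rgb.npy'); D=np.load('pics/top0.npy'); C=cloud('top',D)
hsv=cv2.cvtColor(p,cv2.COLOR_RGB2HSV)
vv,uu=np.mgrid[0:400,0:640]
def box(u0,v0,u1,v1): return (uu>=u0)&(uu<u1)&(vv>=v0)&(vv<v1)
def cont(m,z,n='top'):
    cs,_=cv2.findContours(m.astype(np.uint8),cv2.RETR_EXTERNAL,cv2.CHAIN_APPROX_NONE); c=max(cs,key=cv2.contourArea)[:,0]
    return np.array([plane(n,u,v,z) for u,v in c.astype(float)])
B=box(275,95,355,205)
print('carton top',rect(cont(B&(C[...,2]>.165),.173)), C[B&(C[...,2]>.165)].mean(0))
print('platter',rect(cont(B&(hsv[...,2]>170)&(vv<162),.055)))
print('scale all',rect(cont(B&(C[...,2]>.03),.055)))
k=box(278,172,348,195)&(hsv[...,2]>190)
n,l,st,ce=cv2.connectedComponentsWithStats(k.astype(np.uint8))
for i in range(1,n):
    if st[i,4]>30: print('key',rect(cont(l==i,.054)),plane('top',*ce[i],.054).round(4),st[i])
print('block',rect(cont(box(200,115,250,215)&(hsv[...,1]>110)&(C[...,2]>.03),.04)))
for nm,b in (('trayS',box(135,100,190,155)),('trayM',box(130,155,203,225)),('trayL',box(125,240,215,335))):
    print(nm,rect(cont(b&(C[...,2]>.018),.03)))
# wells: dark/ low depth
w=box(200,115,250,215)
for nm,b,t in (('large',box(383,130,412,160),.095),('mid',box(418,160,446,184),.083),('small',box(418,118,440,140),.068)):
    m=b&(C[...,2]>t); print(nm,C[m].mean(0).round(4),C[m].max(0).round(3),C[m].min(0).round(3))
m=box(380,160,415,195)&(C[...,2]>.13);print('spray head',rect(C[m]),C[m].max(0))
m=box(360,210,410,255)&(C[...,2]>.05);print('cup',rect(C[m]),C[m].max(0))
m=box(215,215,255,250)&(C[...,2]>.07);print('roll',rect(C[m]),C[m].max(0))
E
python3 meas.py
```

```text
carton top (array([620.2,  -3.1]), array([46.2, 86.4]), 69.41) [ 0.60431282 -0.00168132  0.22198699]
platter (array([624.6,  10. ]), array([188.6, 173.1]), 89.41)
scale all (array([575.8,   9.3]), array([191.7, 270.7]), 89.43)
key (array([479.6,  62.5]), array([40.5, 39.9]), 0.19) [0.4791 0.0617 0.054 ] [286 175  16  16 200]
key (array([478.4,  10.6]), array([43.2, 26.7]), 0.11) [0.4787 0.0115 0.054 ] [308 175  11  17 175]
key (array([477.2, -37.5]), array([26.8, 46.1]), 89.8) [ 0.477  -0.0378  0.054 ] [326 175  11  18 188]
block (array([528.9, 251.8]), array([ 77.2, 228.4]), 89.44)
trayS (array([647.1, 382.2]), array([ 8.4, 37.1]), 87.41)
trayM (array([461.9, 404.9]), array([136.2, 137.1]), 2.7)
trayL (array([203.6, 387.1]), array([192.2, 197.5]), 3.54)
large [ 0.5725 -0.2072  0.1377] [0.594 0.025 1.175] [ 0.293 -0.228  0.096]
mid [ 0.5037 -0.2951  0.127 ] [0.524 0.025 1.175] [ 0.293 -0.32   0.083]
small [ 0.6174 -0.2902  0.112 ] [0.641 0.025 1.175] [ 0.293 -0.315  0.069]
spray head (array([406.7, -92.6]), array([ 41.4, 324.1]), 36.7) [0.50092749 0.02489427 1.17468918]
cup (array([341. , -91.3]), array([ 78.1, 238.9]), 4.26) [0.38557799 0.02489427 1.17468918]
roll (array([316.3, 138.5]), array([224.9,  56.6]), 64.41) [0.38032509 0.24478308 1.17468918]
```

```bash
sed -i "s/C=cloud('top',D)/C=cloud('top',D); C[D<=0]=0/" meas.py; cat >> meas.py <<'E'
print('----')
print('carton z',C[B&(C[...,2]>.165)].mean(0).round(4))
# knobs: bright top blobs by plane; circle fit of the knob pixels
for nm,b,z in (('large',box(383,130,412,160),.106),('mid',box(418,160,446,184),.092),('small',box(418,118,440,140),.078)):
    m=b&(C[...,2]>z-.012); P=cont(m,z); print(nm,'knob circle',cv2.minEnclosingCircle((P[:,:2]*1000).astype(np.float32)))
    q=b&(hsv[...,2]>0)
m=box(380,160,415,195)&(C[...,2]>.08)&(C[...,2]<.135);print('spray body',rect(C[m]))
b=box(205,118,245,212); wood=(hsv[...,1]>110)&(C[...,2]>.034); hole=b&~wood
hole=cv2.morphologyEx(hole.astype(np.uint8),cv2.MORPH_OPEN,np.ones((3,3)))
n,l,st,ce=cv2.connectedComponentsWithStats(hole)
for i in range(1,n): print('hole',st[i],plane('top',*ce[i],.04).round(4))
s=r.get_state(); print(R.from_quat(s['eef_rot']).as_matrix().round(3))
E
python3 meas.py | sed -n '/mid/,$p'
```

```text
Traceback (most recent call last):
  File "meas.py", line 19, in <module>
    print(nm,rect(cont(b&(C[...,2]>.018),.03)))
                  ~~~~^^^^^^^^^^^^^^^^^^^^^^^
  File "meas.py", line 8, in cont
    return np.array([plane(n,u,v,z) for u,v in c.astype(float)])
                     ~~~~~^^^^^^^^^
  File "h.py", line 7, in plane
    c,M,e=cam(n); d=M@np.array([(u-c['cx'])/c['fx'],(v-c['cy'])/c['fy'],1.]); return e+d*(z-e[2])/d[2]
          ~~~^^^
  File "h.py", line 5, in cam
    c=r.calibration(n); return c,R.from_quat(c['orientation']).as_matrix(),np.array(c['eye'])
ValueError: time passes only in moves, steps and waits
```

```bash
python3 - <<'E'
s=open('h.py').read()
s=s.replace("def cam(n): \n    c=r.calibration(n); return c,R.from_quat(c['orientation']).as_matrix(),np.array(c['eye'])","import functools\n@functools.lru_cache(None)\ndef cam(n):\n    c=r.calibration(n); return c,R.from_quat(c['orientation']).as_matrix(),np.array(c['eye'])")
open('h.py','w').write(s)
E
python3 meas.py
```

```text
carton top (array([620.2,  -3.1]), array([46.2, 86.4]), 69.41) [ 0.62020477 -0.0030389   0.17331955]
platter (array([624.6,  10. ]), array([188.6, 173.1]), 89.41)
scale all (array([575.8,  10.7]), array([189. , 270.7]), 89.41)
key (array([479.6,  62.5]), array([40.5, 39.9]), 0.19) [0.4791 0.0617 0.054 ] [286 175  16  16 200]
key (array([478.4,  10.6]), array([43.2, 26.7]), 0.11) [0.4787 0.0115 0.054 ] [308 175  11  17 175]
key (array([477.2, -37.5]), array([26.8, 46.1]), 89.8) [ 0.477  -0.0378  0.054 ] [326 175  11  18 188]
block (array([528.9, 251.8]), array([ 77.2, 228.4]), 89.44)
trayS (array([647.1, 382.2]), array([ 8.4, 37.1]), 87.41)
trayM (array([461.9, 404.9]), array([136.2, 137.1]), 2.7)
trayL (array([203.6, 387.1]), array([192.2, 197.5]), 3.54)
large [ 0.581  -0.2143  0.106 ] [ 0.594 -0.203  0.112] [ 0.568 -0.228  0.096]
mid [ 0.5107 -0.3058  0.092 ] [ 0.524 -0.293  0.097] [ 0.498 -0.32   0.083]
small [ 0.6278 -0.3003  0.0778] [ 0.641 -0.287  0.084] [ 0.616 -0.315  0.069]
spray head (array([ 484.6, -198.8]), array([23.6, 60.3]), 10.85) [ 0.50092749 -0.16818728  0.16869529]

[... 157 characters left out ...]
8032509 0.24478308 0.08514576]
----
carton z [ 0.6202 -0.003   0.1733]
large knob circle ((580.9782104492188, -213.8743438720703), 15.34135913848877)
mid knob circle ((510.02398681640625, -304.9864807128906), 15.189515113830566)
small knob circle ((626.964599609375, -300.4815673828125), 15.596505165100098)
spray body (array([ 486.8, -205.6]), array([59.6, 60.3]), 45.49)
hole [ 205  118   40   94 1400] [0.5379 0.2445 0.04  ]
hole [216 130  18  17 254] [0.6045 0.2517 0.04  ]
hole [216 152  16  16 205] [0.5448 0.2522 0.04  ]
hole [217 172  13  14 153] [0.4915 0.2524 0.04  ]
hole [217 191  12  12 116] [0.4431 0.2529 0.04  ]
[[-0.     0.306  0.952]
 [-0.002  0.952 -0.306]
 [-1.    -0.002  0.   ]]
```

```bash
cat >> h.py <<'E'
def go(x,y,z,yaw=None,n=None,ref=None):
    s=r.get_state(); M=R.from_quat(s['eef_rot']).as_matrix(); p=s['tool_pos']
    d=M.T@(np.array([x,y,z])-p); cy=np.degrees(np.arctan2(M[1,1],M[0,1])); 
    t=0 if yaw is None else -np.radians((yaw-cy+90)%180-90)
    L=np.linalg.norm(d); n=n or int(np.ceil(max(L/.055,abs(t)/.17,1)))
    print('t',round(s['clock'],2),'pos',p.round(4),'yaw',cy.round(2),'tilt',M[2].round(3),'open',round(s['opening']*88.1,1),'F',s['contact_force'].round(2))
    print('tool delta',d.round(4),'roll',round(t,4),'rows',n,'per row',(d/n).round(4),round(t/n,4), '(note: shifts follow turning axes)')
E
python3 - <<'E'
from h import *
go(.62,-.003,.238,69.4)
E
```

```text
t 0.1 pos [0.191  0.5945 0.238 ] yaw 72.2 tilt [-1.    -0.002  0.   ] open 87.9 F [-0.39 -0.36  1.3 ]
tool delta [ 0.0008 -0.4377  0.5911] roll 0.0488 rows 14 per row [ 0.0001 -0.0313  0.0422] 0.0035 (note: shifts follow turning axes)
```

arm_command:
  plan:
    - [0.088,0,-0.0313,0.0422,0]
    - [0.088,0,-0.0313,0.0422,0]
    - [0.088,0,-0.0313,0.0422,0]
    - [0.088,0,-0.0313,0.0422,0]
    - [0.088,0,-0.0313,0.0422,0]
    - [0.088,0,-0.0313,0.0422,0]
    - [0.088,0,-0.0313,0.0422,0]
    - [0.088,0,-0.0313,0.0422,0]
    - [0.088,0,-0.0313,0.0422,0]
    - [0.088,0,-0.0313,0.0422,0]
    - [0.088,0,-0.0313,0.0422,0]
    - [0.088,0,-0.0313,0.0422,0]
  force: 20

```text
clock: 1.6
tool_pos: [0.5591, 0.0811, 0.2385]
eef_rot: [0.109, 0.699, -0.109, 0.698]
contact_force: [0.4, 0.1, 0.2]
opening: 0.992
```

```bash
python3 - <<'E'
from h import *
go(.62,-.003,.2,69.4)
E
```

```text
t 1.6 pos [0.5591 0.0811 0.2385] yaw 72.19 tilt [-1.     0.    -0.001] open 87.4 F [0.4  0.1  0.18]
tool delta [ 0.0384 -0.0614  0.0838] roll 0.0488 rows 3 per row [ 0.0128 -0.0205  0.0279] 0.0163 (note: shifts follow turning axes)
```

arm_command:
  plan:
    - [0.088,0,-0.0205,0.028,0]
    - [0.088,0,-0.0205,0.028,0]
    - [0.088,0,-0.0205,0.028,0]
    - [0.088,0.038,0,0,0.049]
    - [0.088,0,0,0,0]

```text
clock: 2.22
tool_pos: [0.6172, -0.0021, 0.198]
eef_rot: [0.126, 0.698, -0.127, 0.693]
contact_force: [-0.2, -0.5, 0.5]
opening: 0.999
```

```bash
python3 - <<'E'
from h import *
go(.62,-.003,.124,69.4)
p,d=r.snapshot('wrist'); cv2.imwrite('pics/w1.png',p[:,:,::-1])
E
```

```text
t 2.23 pos [ 0.6172 -0.0021  0.198 ] yaw 69.4 tilt [-1.    -0.003 -0.006] open 88.0 F [-0.19 -0.49  0.47]
tool delta [0.0739 0.0004 0.0034] roll -0.0 rows 2 per row [0.037  0.0002 0.0017] -0.0 (note: shifts follow turning axes)
```

View pics/w1.png

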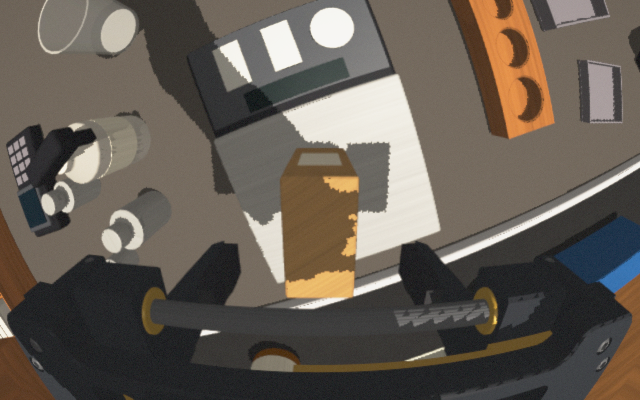

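The wrist view shows the carton (281–357 px) centred between the fingers (about 235 and 402 px) and aligned with them. I'll go down and grip.

arm_command:
  plan:
    - [0.088,0.037,0,0.002,0]
    - [0.088,0.037,0,0.001,0]
    - [0.088,0,0,0,0]
    - [0.04,0,0,0,0]
    - [0.04,0,0,0,0]
    - [0.04,0,0,0,0]
    - [0.04,0,0,0,0]
    - [0.04,0,0,0,0]
  force: 20

```text
clock: 3.28
tool_pos: [0.6225, -0.0029, 0.1271]
eef_rot: [0.127, 0.696, -0.127, 0.696]
contact_force: [-0.8, -0.8, 2.0]
opening: 0.517
```

```bash
python3 - <<'E'
from h import *
go(.62,-.003,.22,69.4)
E
```

```text
t 3.27 pos [ 0.6225 -0.0029  0.1271] yaw 69.37 tilt [-1. -0.  0.] open 45.6 F [-0.78 -0.84  1.98]
tool delta [-0.0929 -0.001  -0.0023] roll -0.0004 rows 2 per row [-0.0465 -0.0005 -0.0011] -0.0002 (note: shifts follow turning axes)
```

arm_command:
  plan:
    - [0.04,-0.03,0,0,0]
    - [0.04,-0.05,0,0,0]
    - [0.04,-0.02,0,0,0]
    - [0.04,0,0,0,0]

```text
clock: 3.78
tool_pos: [0.623, -0.0026, 0.2278]
eef_rot: [0.127, 0.695, -0.126, 0.697]
contact_force: [-0.8, -0.4, -2.7]
opening: 0.518
```

```bash
python3 - <<'E'
from h import *
go(.462,.405,.22,69.4)
E
```

```text
t 3.77 pos [ 0.623  -0.0026  0.2278] yaw 69.38 tilt [-1.     0.001  0.002] open 45.7 F [-0.82 -0.39 -2.69]
tool delta [ 0.0075  0.3248 -0.2943] roll -0.0003 rows 8 per row [ 0.0009  0.0406 -0.0368] -0.0 (note: shifts follow turning axes)
```

arm_command:
  plan:
    - [0.04,0,0.0175,-0.0158,0]
    - [0.04,0,0.0325,-0.0295,0]
    - [0.04,0,0.0325,-0.0295,0]
    - [0.04,0,0.0325,-0.0295,0]
    - [0.04,0,0.0325,-0.0295,0]
    - [0.04,0,0.0325,-0.0295,0]
    - [0.04,0,0.0325,-0.0295,0]
    - [0.04,0,0.0325,-0.0295,0]
    - [0.04,0,0.0325,-0.0295,0]
    - [0.04,0,0.0325,-0.0295,0]
    - [0.04,0,0.0145,-0.0135,0]
    - [0.04,0,0,0,0]

```text
clock: 5.28
tool_pos: [0.4597, 0.4051, 0.2255]
eef_rot: [0.125, 0.696, -0.126, 0.695]
contact_force: [0.5, 0.3, -2.2]
opening: 0.522
```

```bash
python3 - <<'E'
from h import *
go(.462,.405,.08,69.4)
p,d=r.snapshot('wrist'); cv2.imwrite('pics/w2.png',p[:,:,::-1])
E
```

```text
t 5.28 pos [0.4597 0.4051 0.2255] yaw 69.52 tilt [-1.    -0.002 -0.001] open 46.0 F [ 0.46  0.27 -2.19]
tool delta [0.1455 0.001  0.0024] roll 0.0021 rows 3 per row [0.0485 0.0003 0.0008] 0.0007 (note: shifts follow turning axes)
```

View pics/w2.png

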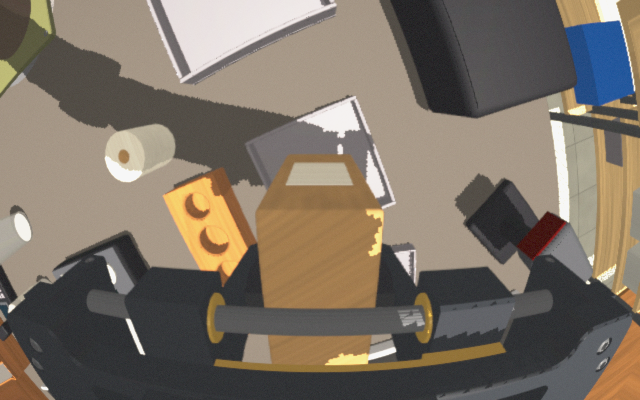

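The carton hangs over the middle tray at (320,160). Its base is 72 mm below the TCP, so it should touch the floor at TCP z of about 0.076.

arm_command:
  plan:
    - [0.04,0.03,0,0.001,0]
    - [0.04,0.045,0,0.001,0]
    - [0.04,0.04,0,0,0]
    - [0.04,0.02,0,0,0]
    - [0.04,0.004,0,0,0]
    - [0.04,0,0,0,0]

```text
clock: 6.08
tool_pos: [0.4639, 0.4029, 0.0882]
eef_rot: [0.127, 0.695, -0.127, 0.696]
contact_force: [-0.4, 0.5, -3.3]
opening: 0.519
```

```bash
python3 - <<'E'
from h import *
go(.462,.405,.076,69.4)
E
```

```text
t 6.08 pos [0.4639 0.4029 0.0882] yaw 69.27 tilt [-1.    -0.     0.001] open 45.7 F [-0.4   0.53 -3.28]
tool delta [ 0.0122  0.0013 -0.0025] roll -0.0023 rows 1 per row [ 0.0122  0.0013 -0.0025] -0.0023 (note: shifts follow turning axes)
```

arm_command:
  plan:
    - [0.04,0.004,0,0,0]
    - [0.04,0.004,0,0,0]
    - [0.04,0.002,0,0,0]
    - [0.04,0,0,0,0]
    - [0.04,0,0,0,0]

```text
clock: 6.7
tool_pos: [0.4626, 0.4042, 0.0778]
eef_rot: [0.127, 0.696, -0.126, 0.696]
contact_force: [-0.6, 0.2, -2.4]
opening: 0.52
```

arm_command:
  plan:
    - [0.04,0.002,0,0,0]
    - [0.04,0.001,0,0,0]
    - [0.04,0,0,0,0]

```text
clock: 7.08
tool_pos: [0.4627, 0.4042, 0.076]
eef_rot: [0.127, 0.695, -0.126, 0.696]
contact_force: [-1.1, -1.7, 6.9]
opening: 0.524
```

Contact with the floor (upward force 6.9 N against −2.4 N before). I'll release and lift.

arm_command:
  plan:
    - [0.06,0,0,0,0]
    - [0.088,0,0,0,0]
    - [0.088,0,0,0,0]
    - [0.088,0,0,0,0]
    - [0.088,-0.03,0,0,0]
    - [0.088,-0.05,0,0,0]
    - [0.088,-0.055,0,0,0]
    - [0.088,-0.03,0,0,0]

```text
clock: 8.07
tool_pos: [0.4633, 0.405, 0.2428]
eef_rot: [0.128, 0.695, -0.125, 0.696]
contact_force: [0.2, 0.7, -0.9]
opening: 0.998
```

```bash
python3 - <<'E'
from h import *
# spray direction from weight
w=np.array([.510,-.305]); sp=np.array([.487,-.206]); a=np.degrees(np.arctan2(*(sp-w)[::-1])); print('spray dir',a,'jaw yaw',a+90)
go(.51,-.305,.24,(a+90))
p,d=r.snapshot('top'); cv2.imwrite('pics/top1.png',p[:,:,::-1]); C=cloud('top',d); C[d<=0]=0
m=np.zeros(d.shape,bool); m[150:235,120:210]=1; q=C[m&(C[...,2]>.1)&(C[...,2]<.13)]; print(rect(q),q.mean(0))
p,d=r.snapshot('scene'); cv2.imwrite('pics/scene1.png',p[:,:,::-1])
E
```

```text
spray dir 103.07912378006682 jaw yaw 193.07912378006682
t 8.07 pos [0.4633 0.405  0.2428] yaw 69.38 tilt [-1.     0.004  0.002] open 87.9 F [ 0.25  0.66 -0.89]
tool delta [ 0.0008 -0.648   0.2937] roll 0.9827 rows 13 per row [ 0.0001 -0.0498  0.0226] 0.0756 (note: shifts follow turning axes)
(array([461.6, 401.7]), array([45.1, 84.8]), 66.26) [0.45024176 0.39229626 0.11796672]
```

View pics/scene1.png

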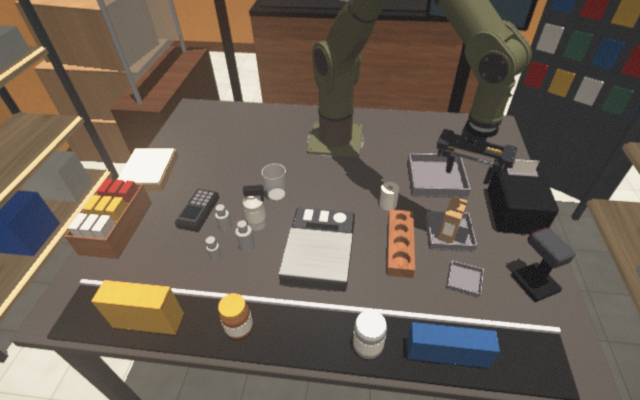

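```bash
python3 - <<'E'
from h import *
print(r.get_state()['q'].round(3))
E
```

```text
[-0.673  0.67  -0.213  1.594  0.17   0.888  0.262]
```

The carton stands upright in the tray, measured at (0.462, 0.402) with its top at 0.12 m. Next is the mid weight. For the approach I'll use jaw yaw of about −17°, which keeps the gripper body and wrist camera clear of the spray bottle.

arm_command:
  plan:
    - [0.088,0,-0.03,0.0135,0]
    - [0.088,0,-0.054,0.0245,0]
    - [0.088,0,-0.054,0.0245,0]
    - [0.088,0,-0.054,0.0245,0]
    - [0.088,0,-0.054,0.0245,0]
    - [0.088,0,-0.054,0.0245,0]
    - [0.088,0,-0.054,0.0245,0]
    - [0.088,0,-0.054,0.0245,0]
    - [0.088,0,-0.054,0.0245,0]
    - [0.088,0,-0.054,0.0245,0]
    - [0.088,0,-0.054,0.0245,0]
    - [0.088,0,-0.054,0.0245,0]

```text
clock: 9.68
tool_pos: [0.5071, -0.2812, 0.2385]
eef_rot: [0.127, 0.696, -0.126, 0.695]
contact_force: [0.5, 0.4, 0.5]
opening: 0.997
```

arm_command:
  plan:
    - [0.088,0,-0.02,0.0095,0.05]
    - [0.088,0,0,0,0.15]
    - [0.088,0,0,0,0.15]
    - [0.088,0,0,0,0.15]
    - [0.088,0,0,0,0.15]
    - [0.088,0,0,0,0.15]
    - [0.088,0,0,0,0.15]
    - [0.088,0,0,0,0.15]
    - [0.088,0,0,0,0.15]
    - [0.088,0,0,0,0.15]
    - [0.088,0,0,0,0.11]
    - [0.088,0,0,0,0]

```text
clock: 11.18
tool_pos: [0.509, -0.3012, 0.2385]
eef_rot: [-0.568, -0.421, 0.569, -0.42]
contact_force: [-0.8, 0.3, 0.1]
opening: 0.997
```

```bash
python3 - <<'E'
from h import *
go(.51,-.305,.15,-17)
p,d=r.snapshot('wrist'); cv2.imwrite('pics/w3.png',p[:,:,::-1])
E
```

```text
t 11.18 pos [ 0.509  -0.3012  0.2385] yaw -17.05 tilt [-1.    -0.002  0.   ] open 87.9 F [-0.81  0.32  0.05]
tool delta [0.0885 0.0022 0.0033] roll -0.0009 rows 2 per row [0.0443 0.0011 0.0017] -0.0005 (note: shifts follow turning axes)
```

View pics/w3.png

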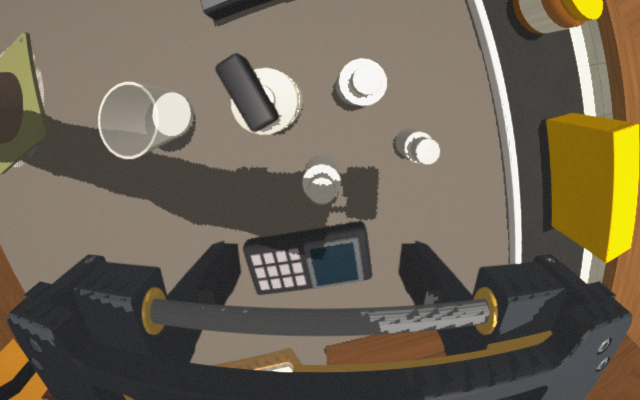

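The mid weight is at (321,183), centred between the fingers. The spray is at (265,100) and clear of them. I'll cross-check the weight's position through the fisheye model.

```bash
cat >> h.py <<'E'
def wproj(P,pos,quat):
    c=r.calibration('wrist'); T=np.array(c['mount']); M=R.from_quat(quat).as_matrix()
    q=np.linalg.inv(T)@np.r_[M.T@(np.array(P)-pos),1]; q=q[:3]; th=np.arctan2(np.hypot(q[0],q[1]),q[2]); h=np.hypot(q[0],q[1])
    return np.array([c['cx'],c['cy']])+c['fx']*th*q[:2]/h
def wray(u,v,z,pos,quat):
    c=r.calibration('wrist'); T=np.array(c['mount']); M=R.from_quat(quat).as_matrix()
    a=np.array([u-c['cx'],v-c['cy']]); rr=np.hypot(*a); th=rr/c['fx']; d=np.r_[a/rr*np.sin(th),np.cos(th)]
    D=M@T[:3,:3]@d; o=pos+M@T[:3,3]; return o+D*(z-o[2])/D[2]
E
python3 - <<'E'
from h import *
s=r.get_state(); p=cv2.imread('pics/w3.png'); crop(p[:,:,::-1],270,140,380,220,7,'pics/w3c.png')
print(wproj([.51,-.305,.092],s['tool_pos'],s['eef_rot']),wproj([.51,-.305,.062],s['tool_pos'],s['eef_rot']))
E
```

```text
[322.07268291 189.43068856] [321.86900199 181.69970061]
```

View pics/w3c.png

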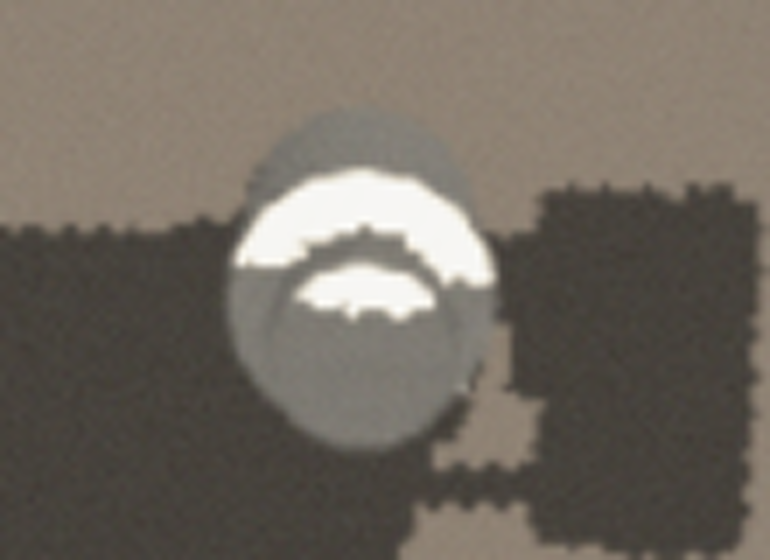

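arm_command:
  plan:
    - [0.088,0.03,0.002,0.003,0]
    - [0.088,0.05,0,0,0]
    - [0.088,0.05,0,0,0]
    - [0.088,0.025,0,0,0]
    - [0.088,0.01,0,0,0]
    - [0.088,0,0,0,0]
    - [0.088,0,0,0,0]

```text
clock: 12.1
tool_pos: [0.5114, -0.3056, 0.0759]
eef_rot: [0.569, 0.419, -0.568, 0.421]
contact_force: [-0.3, 0.0, -0.0]
opening: 0.996
```

```bash
python3 - <<'E'
from h import *
go(.51,-.305,.067,-17)
p,d=r.snapshot('wrist'); cv2.imwrite('pics/w4.png',p[:,:,::-1])
E
```

```text
t 12.1 pos [ 0.5114 -0.3056  0.0759] yaw -17.11 tilt [-1.     0.002  0.   ] open 87.7 F [-0.25  0.02 -0.03]
tool delta [ 0.0089 -0.0016 -0.0002] roll -0.002 rows 1 per row [ 0.0089 -0.0016 -0.0002] -0.002 (note: shifts follow turning axes)
```

View pics/w4.png

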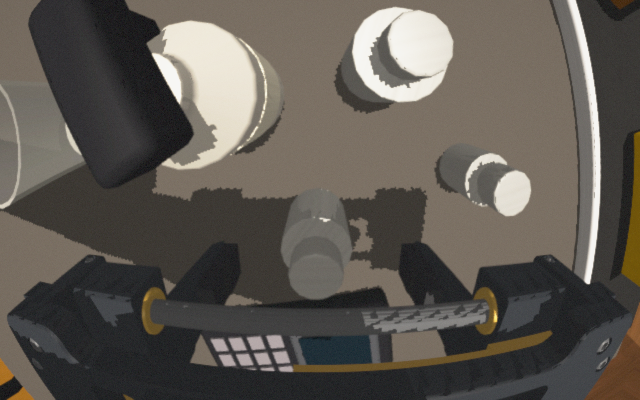

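The knob at (316,270) is nearly centred between the fingers and the spray is clear. I'll go down the last 8 mm and grip.

arm_command:
  plan:
    - [0.088,0.005,-0.0015,0,0]
    - [0.088,0.003,0,0,0]
    - [0.088,0,0,0,0]
    - [0.05,0,0,0,0]
    - [0.035,0,0,0,0]
    - [0.022,0,0,0,0]
    - [0.022,0,0,0,0]
    - [0.022,0,0,0,0]
    - [0.022,0,0,0,0]
  force: 35

```text
clock: 13.28
tool_pos: [0.5092, -0.3046, 0.0667]
eef_rot: [0.569, 0.42, -0.569, 0.42]
contact_force: [0.2, 1.1, -0.2]
opening: 0.342
```

```bash
python3 - <<'E'
from h import *
go(.51,-.305,.25,-17)
E
```

```text
t 13.28 pos [ 0.5092 -0.3046  0.0667] yaw -17.13 tilt [-1. -0. -0.] open 30.1 F [ 0.16  1.08 -0.23]
tool delta [-1.833e-01  9.000e-04  1.000e-04] roll -0.0022 rows 4 per row [-0.0458  0.0002  0.    ] -0.0006 (note: shifts follow turning axes)
```

arm_command:
  plan:
    - [0.022,0,0,0,0]
    - [0.022,0,0,0,0]
    - [0.022,-0.01,0,0,0]
    - [0.022,-0.02,0,0,0]
    - [0.022,0,0,0,0]

```text
clock: 13.9
tool_pos: [0.5096, -0.305, 0.0976]
eef_rot: [0.569, 0.419, -0.569, 0.42]
contact_force: [0.8, -0.5, -6.5]
opening: 0.309
```

arm_command:
  plan:
    - [0.022,-0.03,0,0,0]
    - [0.022,-0.045,0,0,0]
    - [0.022,-0.045,0,0,0]
    - [0.022,-0.045,0,0,0]
    - [0.022,-0.02,0,0,0]
    - [0.022,0,0,0,0]

```text
clock: 14.65
tool_pos: [0.5093, -0.3047, 0.2822]
eef_rot: [0.569, 0.42, -0.569, 0.42]
contact_force: [0.6, 0.1, -6.5]
opening: 0.305
```

```bash
python3 - <<'E'
from h import *
go(.625,.01,.27,-17)
p,d=r.snapshot('scene'); crop(p,180,120,380,300,4,'pics/s2.png')
E
```

```text
t 14.65 pos [ 0.5093 -0.3047  0.2822] yaw -17.13 tilt [-1.     0.001  0.   ] open 26.9 F [ 0.58  0.13 -6.51]
tool delta [ 0.0121  0.0178 -0.3349] roll -0.0023 rows 7 per row [ 0.0017  0.0025 -0.0478] -0.0003 (note: shifts follow turning axes)
```

View pics/s2.png

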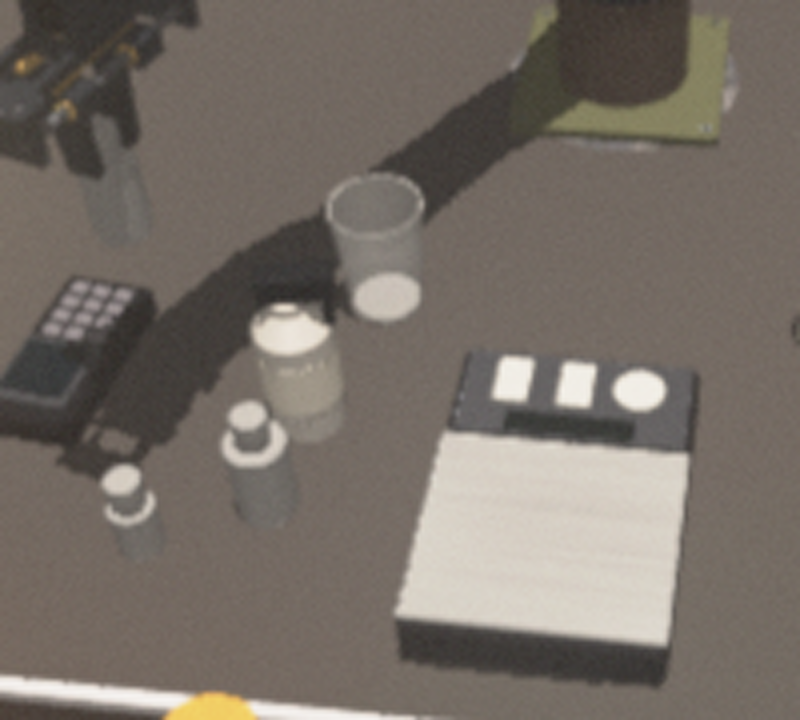

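The mid weight hangs upright in the gripper at crop (120,180), and the spray and the other weights have not moved. Now to the platter.

arm_command:
  plan:
    - [0.022,0,0.001,-0.02,0]
    - [0.022,0,0.002,-0.035,0]
    - [0.022,0,0.002,-0.04,0]
    - [0.022,0,0.002,-0.04,0]
    - [0.022,0,0.002,-0.04,0]
    - [0.022,0,0.002,-0.04,0]
    - [0.022,0,0.002,-0.04,0]
    - [0.022,0,0.002,-0.04,0]
    - [0.022,0,0.002,-0.025,0]
    - [0.022,0.02,0.002,-0.015,0]
    - [0.022,0.03,0,0,0]
    - [0.022,0.03,0,0,0]

```text
clock: 16.2
tool_pos: [0.625, 0.0086, 0.1991]
eef_rot: [-0.568, -0.42, 0.57, -0.419]
contact_force: [0.5, -0.1, -7.2]
opening: 0.306
```

arm_command:
  plan:
    - [0.022,0.03,0,0,0]
    - [0.022,0.025,0,0,0]
    - [0.022,0,0,0,0]
    - [0.022,0,0,0,0]

```text
clock: 16.7
tool_pos: [0.6263, 0.0091, 0.1469]
eef_rot: [0.569, 0.419, -0.569, 0.42]
contact_force: [0.8, 0.1, -6.1]
opening: 0.304
```

```bash
python3 - <<'E'
from h import *
go(.625,.01,.1225,-17)
E
```

```text
t 16.7 pos [0.6263 0.0091 0.1469] yaw -17.19 tilt [-1.     0.001  0.   ] open 26.8 F [ 0.8   0.11 -6.06]
tool delta [ 0.0244 -0.0016 -0.0005] roll -0.0034 rows 1 per row [ 0.0244 -0.0016 -0.0005] -0.0034 (note: shifts follow turning axes)
```

arm_command:
  plan:
    - [0.022,0.01,0,0,0]
    - [0.022,0.008,0,0,0]
    - [0.022,0.003,0,0,0]
    - [0.022,0.002,0,0,0]
    - [0.022,0,0,0,0]

```text
clock: 17.32
tool_pos: [0.6261, 0.0099, 0.1237]
eef_rot: [0.569, 0.42, -0.569, 0.42]
contact_force: [0.3, -0.8, -6.5]
opening: 0.304
```

arm_command:
  plan:
    - [0.022,0.001,0,0,0]
    - [0.022,0.001,0,0,0]
    - [0.022,0,0,0,0]

```text
clock: 17.7
tool_pos: [0.6262, 0.0099, 0.1218]
eef_rot: [0.569, 0.42, -0.569, 0.42]
contact_force: [-0.1, 0.1, -6.8]
opening: 0.302
```

arm_command:
  plan:
    - [0.022,0.001,0,0,0]
    - [0.022,0,0,0,0]
    - [0.022,0.001,0,0,0]
    - [0.022,0,0,0,0]

```text
clock: 18.2
tool_pos: [0.6266, 0.0099, 0.1216]
eef_rot: [0.569, 0.42, -0.568, 0.42]
contact_force: [-4.0, 0.6, 9.9]
opening: 0.305
```

Contact with the platter at TCP z 0.1216, which matches the expected 0.1217. I'll release and lift.

arm_command:
  plan:
    - [0.035,0,0,0,0]
    - [0.06,0,0,0,0]
    - [0.088,0,0,0,0]
    - [0.088,0,0,0,0]
    - [0.088,-0.03,0,0,0]
    - [0.088,-0.045,0,0,0]
    - [0.088,-0.04,0,0,0]
    - [0.088,0,0,0,0]

```text
clock: 19.2
tool_pos: [0.6283, 0.0097, 0.2381]
eef_rot: [0.571, 0.418, -0.567, 0.421]
contact_force: [-0.1, 0.4, -0.4]
opening: 1.001
```

```bash
python3 - <<'E'
from h import *
go(.479,.062,.20,-17)
print(r.get_state()['q'].round(3))
p,d=r.snapshot('scene'); crop(p,180,120,480,300,2.6,'pics/s3.png')
p,d=r.snapshot('wrist'); cv2.imwrite('pics/w5.png',p[:,:,::-1]); np.save('pics/w5d.npy',d)
E
```

```text
t 19.2 pos [0.6283 0.0097 0.2381] yaw -17.14 tilt [-1.     0.007 -0.002] open 88.2 F [-0.11  0.44 -0.39]
tool delta [ 0.037  -0.1583 -0.0059] roll -0.0025 rows 3 per row [ 0.0123 -0.0528 -0.002 ] -0.0008 (note: shifts follow turning axes)
[-0.191  0.696  0.187  1.575 -0.155  0.878 -0.248]
```

View pics/s3.png

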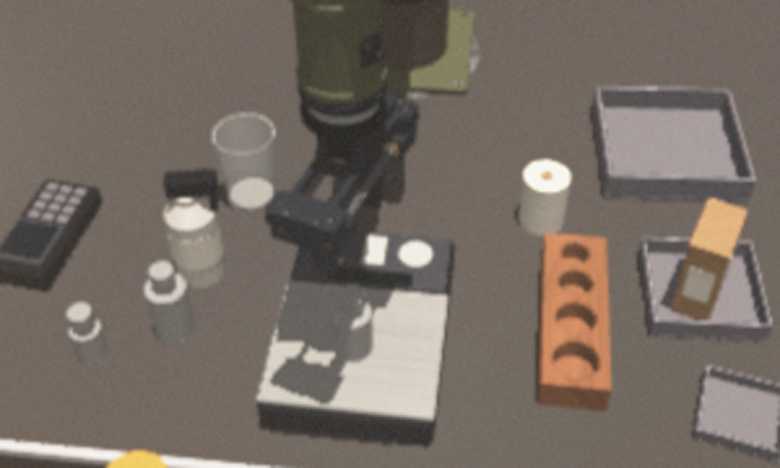

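View pics/w5.png

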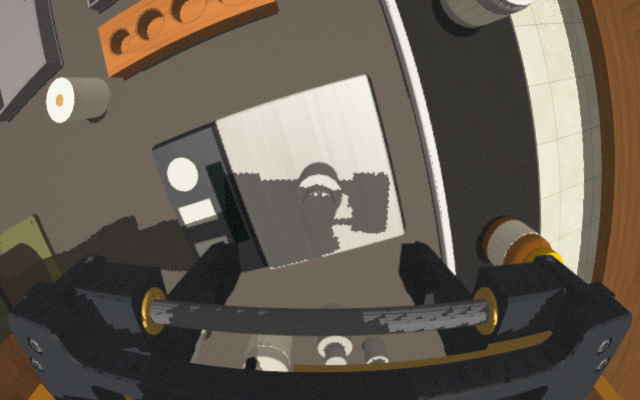

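The weight stands on the platter at about (352,335) in the crop. I'll move above the round key, turn the jaws across x so the gripper body stays clear of the weight, and shut the fingers.

arm_command:
  plan:
    - [0.088,0,-0.03,-0.001,0]
    - [0.088,0,-0.045,-0.002,0]
    - [0.088,0,-0.045,-0.002,0]
    - [0.06,0,-0.038,-0.001,0]
    - [0.03,0,0,0,-0.14]
    - [0.0,0,0,0,-0.16]
    - [0.0,0,0,0,-0.16]
    - [0.0,0,0,0,-0.16]
    - [0.0,0,0,0,-0.16]
    - [0.0,0,0,0,-0.16]
    - [0.0,0,0,0,-0.16]
    - [0.0,0,0,0,-0.16]

```text
clock: 20.8
tool_pos: [0.4757, 0.0621, 0.2333]
eef_rot: [0.21, 0.676, -0.211, 0.674]
contact_force: [0.4, -0.3, 0.4]
opening: 0.012
```

arm_command:
  plan:
    - [0.0,0,0,0,-0.16]
    - [0.0,0,0,0,-0.15]
    - [0.0,0,0,0,0]
    - [0.0,0,0,0,0]

```text
clock: 21.3
tool_pos: [0.4763, 0.0621, 0.234]
eef_rot: [0.106, 0.7, -0.107, 0.698]
contact_force: [-0.4, -0.5, -0.8]
opening: 0.002
```

```bash
python3 - <<'E'
from h import *
go(.479,.062,.08,73)
s=r.get_state();p,d=r.snapshot('wrist'); cv2.imwrite('pics/w6.png',p[:,:,::-1])
print(wproj([.479,.062,.054],s['tool_pos'],s['eef_rot']),wproj(s['tool_pos'],s['tool_pos'],s['eef_rot']))
E
```

```text
t 21.3 pos [0.4763 0.0621 0.234 ] yaw 72.68 tilt [-1.    -0.    -0.002] open 0.2 F [-0.41 -0.47 -0.84]
tool delta [0.154  0.0008 0.0028] roll -0.0056 rows 3 per row [0.0513 0.0003 0.0009] -0.0019 (note: shifts follow turning axes)
[319.63021168 180.68476384] [318.27821589 259.60974888]
```

View pics/w6.png

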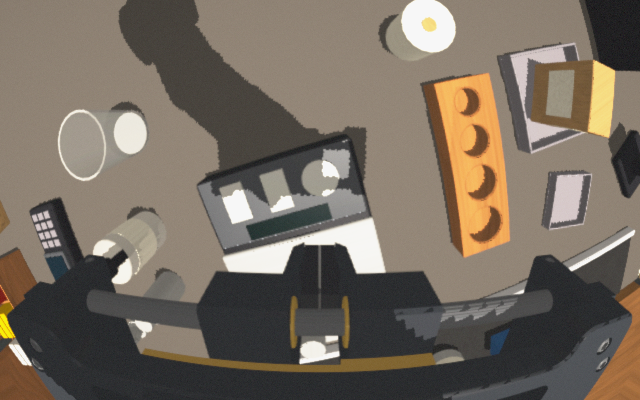

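The wrist view puts the round key at (320,179), against a predicted (319.6,180.7). I'll go down above it.

arm_command:
  plan:
    - [0.0,0.03,0.001,0.003,0]
    - [0.0,0.05,0,0,0]
    - [0.0,0.045,0,0,0]
    - [0.0,0.03,0,0,0]
    - [0.0,0.01,0,0,0]
    - [0.0,0,0,0,0]
    - [0.0,0,0,0,0]

```text
clock: 22.22
tool_pos: [0.4808, 0.0624, 0.0708]
eef_rot: [0.106, 0.698, -0.105, 0.7]
contact_force: [-0.8, 0.3, 0.0]
opening: 0.004
```

```bash
python3 - <<'E'
from h import *
go(.479,.062,.055,73)
s=r.get_state();p,d=r.snapshot('wrist'); cv2.imwrite('pics/w7.png',p[:,:,::-1])
p,d=r.snapshot('scene'); crop(p,250,170,400,290,4,'pics/s4.png')
E
```

```text
t 22.23 pos [0.4808 0.0624 0.0708] yaw 72.8 tilt [-1.     0.001  0.002] open 0.3 F [-0.85  0.26  0.01]
tool delta [ 0.0158 -0.0009 -0.0016] roll -0.0035 rows 1 per row [ 0.0158 -0.0009 -0.0016] -0.0035 (note: shifts follow turning axes)
```

View pics/w7.png

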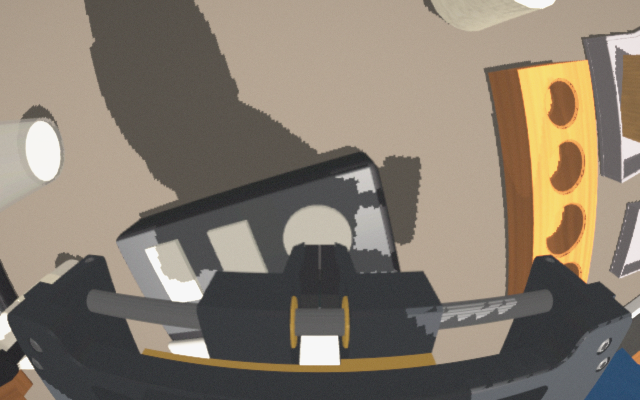

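View pics/s4.png

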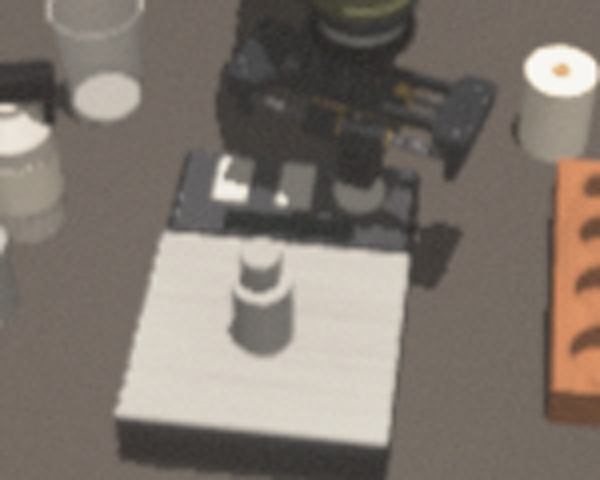

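The tip is right above the round key and the weight stands upright on the platter (262,300). I'll go down gently and check the force on the way.

arm_command:
  plan:
    - [0.0,0.007,0,-0.0015,0]
    - [0.0,0.005,0,0,0]
    - [0.0,0,0,0,0]
    - [0.0,0,0,0,0]

```text
clock: 22.82
tool_pos: [0.4785, 0.0627, 0.0576]
eef_rot: [0.106, 0.699, -0.106, 0.699]
contact_force: [-0.2, 1.4, -0.5]
opening: 0.007
```

arm_command:
  plan:
    - [0.0,0.002,0,0,0]
    - [0.0,0.0015,0,0,0]
    - [0.0,0,0,0,0]

```text
clock: 23.2
tool_pos: [0.4786, 0.0627, 0.0542]
eef_rot: [0.106, 0.699, -0.106, 0.699]
contact_force: [-0.0, -0.2, 1.0]
opening: 0.009
```

arm_command:
  plan:
    - [0.0,0.001,0,0,0]
    - [0.0,0,0,0,0]

```text
clock: 23.45
tool_pos: [0.4786, 0.0627, 0.0534]
eef_rot: [0.106, 0.699, -0.106, 0.699]
contact_force: [-0.2, 0.3, 4.4]
opening: 0.003
```

arm_command:
  plan:
    - [0.0,0.001,0,0,0]
    - [0.0,0,0,0,0]

```text
clock: 23.7
tool_pos: [0.4786, 0.0627, 0.0526]
eef_rot: [0.106, 0.699, -0.106, 0.699]
contact_force: [-1.4, -0.1, 6.6]
opening: 0.004
```

arm_command:
  plan:
    - [0.0,0.0005,0,0,0]
    - [0.0,0,0,0,0]
    - [0.0,0,0,0,0]
    - [0.0,0,0,0,0]
    - [0.0,0,0,0,0]
    - [0.0,0,0,0,0]

```text
clock: 24.45
tool_pos: [0.4786, 0.0627, 0.0524]
eef_rot: [0.106, 0.699, -0.106, 0.699]
contact_force: [-0.9, 0.3, 9.9]
opening: 0.004
```

```bash
python3 - <<'E'
from h import *
go(.479,.062,.15,73)
E
```

```text
t 24.45 pos [0.4786 0.0627 0.0524] yaw 72.83 tilt [-1.     0.     0.001] open 0.4 F [-0.89  0.34  9.93]
tool delta [-0.0976 -0.0006  0.0007] roll -0.003 rows 2 per row [-0.0488 -0.0003  0.0003] -0.0015 (note: shifts follow turning axes)
```

The force is in the window, at about 7–10 N with sensor noise. I'll hold a little longer, then release.

arm_command:
  plan:
    - [0.0,0,0,0,0]
    - [0.0,0,0,0,0]
    - [0.0,0,0,0,0]
    - [0.0,0,0,0,0]

```text
clock: 24.95
tool_pos: [0.4786, 0.0627, 0.0524]
eef_rot: [0.106, 0.699, -0.106, 0.699]
contact_force: [-1.6, 0.4, 10.0]
opening: 0.005
```

arm_command:
  plan:
    - [0.0,-0.004,0,0,0]
    - [0.0,-0.02,0,0,0]
    - [0.0,-0.05,0,0,0]
    - [0.0,-0.06,0,0,0]
    - [0.04,-0.05,0,0,0]
    - [0.088,0,0,0,0]
    - [0.088,0,0,0,0]

```text
clock: 25.82
tool_pos: [0.478, 0.0623, 0.2352]
eef_rot: [0.106, 0.699, -0.106, 0.699]
contact_force: [-1.0, 0.0, 0.5]
opening: 0.324
```

```bash
python3 - <<'E'
from h import *
go(.6265,.0095,.23,73)
p,d=r.snapshot('top'); cv2.imwrite('pics/top2.png',p[:,:,::-1])
p,d=r.snapshot('scene'); cv2.imwrite('pics/s5.png',p[:,:,::-1]); C=cloud('scene',d); C[d<=0]=0
m=np.zeros(d.shape,bool); m[190:285,280:360]=1; q=C[m&(C[...,2]>.135)&(C[...,2]<.16)]; print(len(q),rect(q),q.mean(0).round(4)) if len(q) else 0
crop(p,250,170,400,290,4,'pics/s5.png')
p,d=r.snapshot('wrist'); cv2.imwrite('pics/w8.png',p[:,:,::-1])
E
```

```text
t 25.82 pos [0.478  0.0623 0.2352] yaw 72.81 tilt [-1.    -0.001 -0.001] open 28.5 F [-1.02  0.04  0.48]
tool delta [ 0.005  -0.0066  0.1575] roll -0.0033 rows 3 per row [ 0.0017 -0.0022  0.0525] -0.0011 (note: shifts follow turning axes)
89 (array([627.7,   8.2]), array([25.9, 27.4]), 63.37) [0.6304 0.0081 0.145 ]
```

View pics/s5.png

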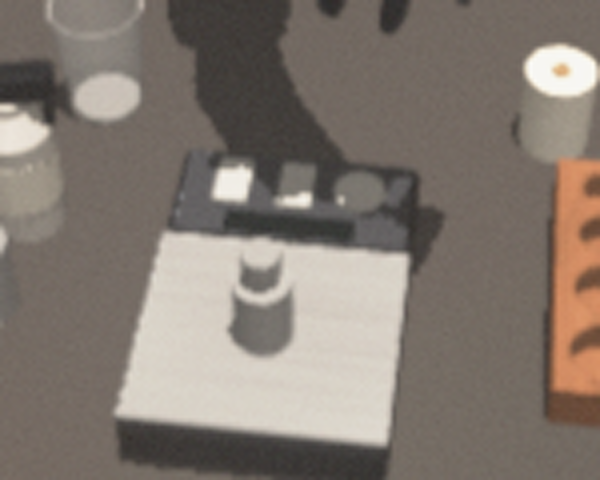

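View pics/w8.png

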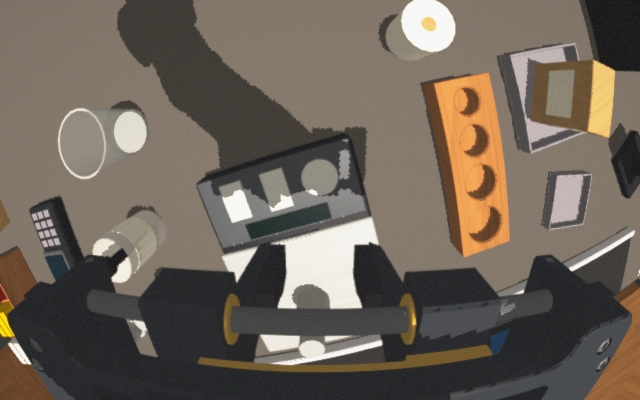

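The weight still stands at (0.627, 0.009), and it held there through the press. Now I'll grip it again.

arm_command:
  plan:
    - [0.088,0,-0.001,0.025,0]
    - [0.088,0,-0.002,0.045,0]
    - [0.088,0,-0.002,0.045,0]
    - [0.088,0,-0.0015,0.035,0]
    - [0.088,0,0,0.0075,0]
    - [0.088,0,0,0,0]
    - [0.088,0,0,0,0]

```text
clock: 26.85
tool_pos: [0.6256, 0.011, 0.2354]
eef_rot: [0.105, 0.7, -0.105, 0.699]
contact_force: [0.7, -0.6, 0.4]
opening: 0.994
```

```bash
python3 - <<'E'
from h import *
go(.6275,.009,.13,73)
s=r.get_state();p,d=r.snapshot('wrist'); cv2.imwrite('pics/w9.png',p[:,:,::-1])
print(wproj([.627,.009,.147],s['tool_pos'],s['eef_rot']),wproj([.627,.009,.117],s['tool_pos'],s['eef_rot']))
print(wproj([.545,.252,.04],s['tool_pos'],s['eef_rot']))
E
```

```text
t 26.85 pos [0.6256 0.011  0.2354] yaw 72.92 tilt [-1.    -0.    -0.002] open 87.6 F [ 0.72 -0.62  0.42]
tool delta [ 0.1054 -0.0013  0.0026] roll -0.0014 rows 2 per row [ 0.0527 -0.0007  0.0013] -0.0007 (note: shifts follow turning axes)
[316.85189225 208.28623803] [317.12896722 197.12061154]
[491.51365099  59.21310314]
```

View pics/w9.png

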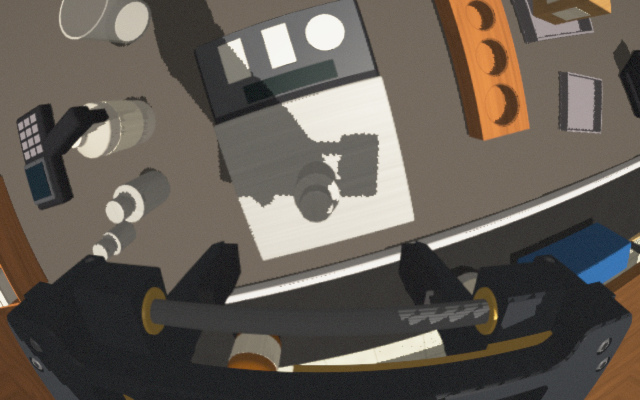

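The knob is at (316,206), against a predicted (317,208). The third well is at about (491,58), which agrees with its prediction. I'll go down and grip.

arm_command:
  plan:
    - [0.088,0.03,-0.0013,0.0025,0]
    - [0.088,0.04,0,0,0]
    - [0.088,0.025,0,0,0]
    - [0.088,0.012,0,0,0]
    - [0.088,0,0,0,0]
    - [0.088,0,0,0,0]

```text
clock: 27.65
tool_pos: [0.6299, 0.0083, 0.1299]
eef_rot: [0.106, 0.698, -0.105, 0.7]
contact_force: [-0.5, -0.3, -0.1]
opening: 1.0
```

```bash
python3 - <<'E'
from h import *
go(.6275,.009,.122,73)
s=r.get_state();p,d=r.snapshot('wrist'); cv2.imwrite('pics/w10.png',p[:,:,::-1])
E
```

```text
t 27.65 pos [0.6299 0.0083 0.1299] yaw 72.83 tilt [-1.     0.001  0.002] open 88.1 F [-0.5  -0.29 -0.14]
tool delta [ 0.0079  0.     -0.0025] roll -0.003 rows 1 per row [ 0.0079  0.     -0.0025] -0.003 (note: shifts follow turning axes)
```

View pics/w10.png

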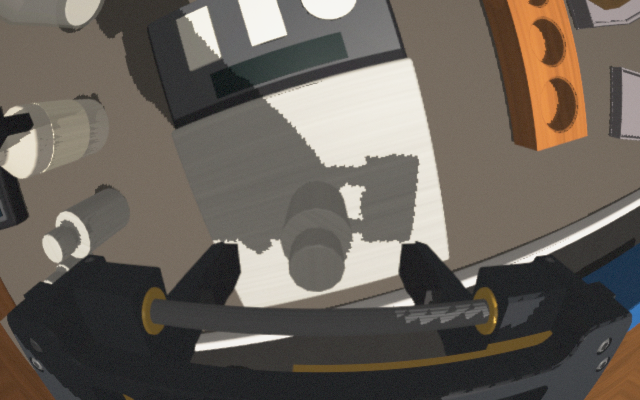

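arm_command:
  plan:
    - [0.088,0.005,-0.001,-0.0025,0]
    - [0.088,0.003,0,0,0]
    - [0.088,0,0,0,0]
    - [0.05,0,0,0,0]
    - [0.035,0,0,0,0]
    - [0.022,0,0,0,0]
    - [0.022,0,0,0,0]
    - [0.022,0,0,0,0]
    - [0.022,0,0,0,0]
    - [0.022,0,0,0,0]
    - [0.022,0,0,0,0]
  force: 35

```text
clock: 29.08
tool_pos: [0.6264, 0.0077, 0.1207]
eef_rot: [0.106, 0.699, -0.106, 0.699]
contact_force: [-0.4, -0.9, -0.5]
opening: 0.302
```

```bash
python3 - <<'E'
from h import *
go(.6275,.009,.25,73)
E
```

```text
t 29.07 pos [0.6264 0.0077 0.1207] yaw 72.82 tilt [-1. -0. -0.] open 26.6 F [-0.45 -0.95 -0.55]
tool delta [-0.1293  0.0015  0.0007] roll -0.0031 rows 3 per row [-0.0431  0.0005  0.0002] -0.001 (note: shifts follow turning axes)
```

arm_command:
  plan:
    - [0.022,-0.015,0,0,0]
    - [0.022,-0.035,0,0,0]
    - [0.022,-0.04,0,0,0]
    - [0.022,-0.015,0,0,0]
    - [0.022,0,0,0,0]

```text
clock: 29.7
tool_pos: [0.6264, 0.0077, 0.2261]
eef_rot: [0.106, 0.699, -0.106, 0.699]
contact_force: [0.2, -0.7, -7.5]
opening: 0.305
```

```bash
python3 - <<'E'
from h import *
go(.545,.252,.225,73)
E
```

```text
t 29.7 pos [0.6264 0.0077 0.2261] yaw 72.82 tilt [-1.     0.     0.001] open 26.8 F [ 0.18 -0.75 -7.52]
tool delta [ 0.001   0.2093 -0.1499] roll -0.0031 rows 5 per row [ 0.0002  0.0419 -0.03  ] -0.0006 (note: shifts follow turning axes)
```

arm_command:
  plan:
    - [0.022,0,0.0155,-0.011,0]
    - [0.022,0,0.0305,-0.022,0]
    - [0.022,0,0.0365,-0.026,0]
    - [0.022,0,0.0365,-0.026,0]
    - [0.022,0,0.0365,-0.026,0]
    - [0.022,0,0.0325,-0.023,0]
    - [0.022,0,0.0213,-0.016,0]
    - [0.022,0.04,0,0,0]
    - [0.022,0.04,0,0,0]
    - [0.022,0.012,0,0,0]
    - [0.022,0,0,0,0]
    - [0.022,0,0,0,0]

```text
clock: 31.2
tool_pos: [0.5457, 0.253, 0.135]
eef_rot: [0.106, 0.698, -0.105, 0.7]
contact_force: [-0.2, -0.7, -6.9]
opening: 0.306
```

```bash
python3 - <<'E'
from h import *
go(.545,.252,.115,73)
s=r.get_state();p,d=r.snapshot('wrist'); cv2.imwrite('pics/w11.png',p[:,:,::-1])
p,d=r.snapshot('scene'); crop(p,360,180,480,290,6,'pics/s6.png')
p,d=r.snapshot('top'); crop(p,180,90,280,230,4,'pics/t6.png')
E
```

```text
t 31.2 pos [0.5457 0.253  0.135 ] yaw 72.82 tilt [-1.     0.002  0.002] open 27.0 F [-0.25 -0.69 -6.85]
tool delta [ 0.02   -0.0012 -0.0004] roll -0.0031 rows 1 per row [ 0.02   -0.0012 -0.0004] -0.0031 (note: shifts follow turning axes)
```

View pics/w11.png

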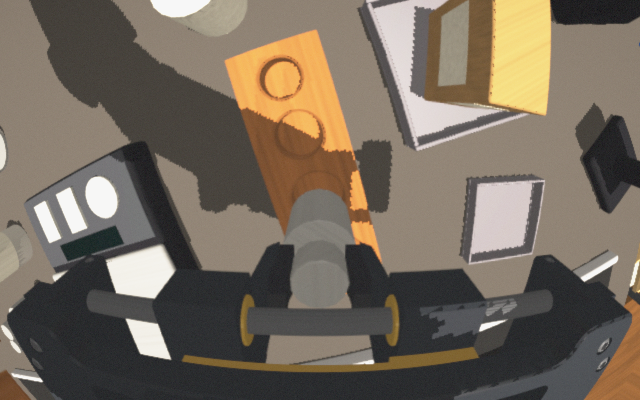

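View pics/s6.png

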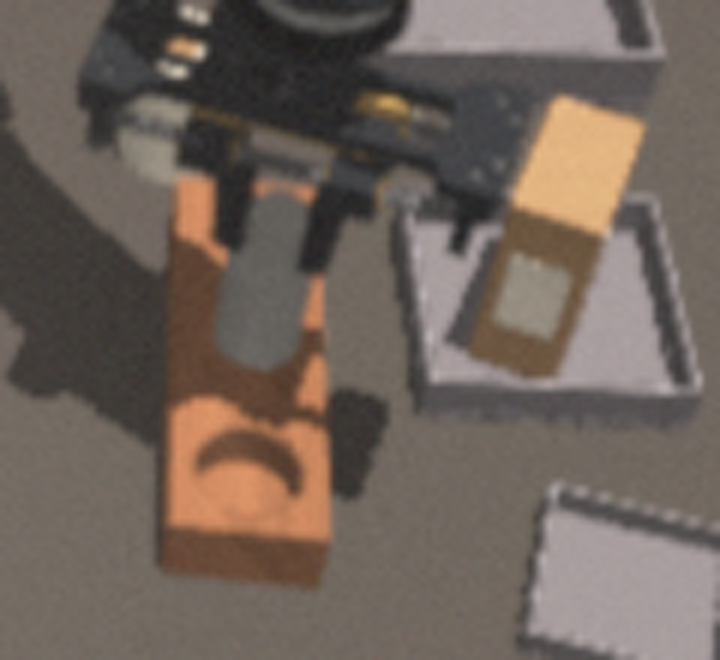

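The weight hangs over the block, with wells 1 and 2 visible at (281,77) and (300,132) and the rim of the third at about (318,178). I'll compare these rims with the prediction to fine-tune.

```bash
python3 - <<'E'
from h import *
s=r.get_state(); P,Q=s['tool_pos'],s['eef_rot']
p=cv2.imread('pics/w11.png')
b=np.array([.5289,.2518]); a=np.radians(-.5); ux=np.array([np.cos(a),np.sin(a)]); o=p.copy()
for k,(x,D) in enumerate(((-85.5,33),(-37.5,39),(16.5,45))):
    c=b+ux*x/1000; print(k,c.round(4),wproj([*c,.04],P,Q).round(1))
    pts=np.array([wproj([c[0]+D/2000*np.cos(t),c[1]+D/2000*np.sin(t),.04],P,Q) for t in np.linspace(0,6.28,60)])
    for q in pts: 
        if 0<q[1]<400: o[int(round(q[1])),int(round(q[0]))]=(0,255,0)
# weight: knob circle top & body top & foot, if centred on TCP
for h,D in ((.0263,28),(-.0037,42),(-.0657,42)):
    for t in np.linspace(0,6.28,90):
        q=wproj([P[0]+D/2000*np.cos(t),P[1]+D/2000*np.sin(t),P[2]+h],P,Q); o[int(round(q[1])),int(round(q[0]))]=(255,255,0)
cv2.imwrite('pics/w11o.png',cv2.resize(o[40:320,210:400],None,fx=3.1,fy=2.1*1.0 if 0 else 2.1))
cv2.imwrite('pics/w11o.png',cv2.resize(o[50:230,220:400],None,fx=3.3,fy=3.3,interpolation=cv2.INTER_NEAREST))
cv2.imwrite('pics/w11o2.png',cv2.resize(o[170:320,250:390],None,fx=4,fy=4,interpolation=cv2.INTER_NEAREST))
E
```

```text
0 [0.4434 0.2525] [279.   82.2]
1 [0.4914 0.2521] [297.5 140.3]
2 [0.5454 0.2517] [317.4 202.9]
```

View pics/w11o.png

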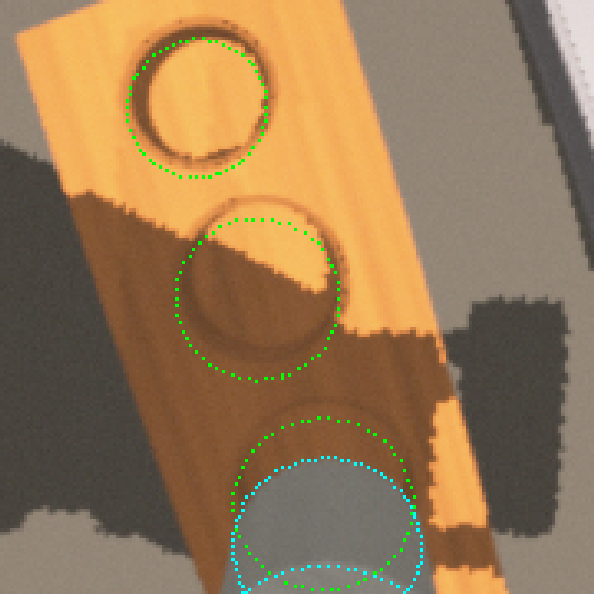

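View pics/w11o2.png

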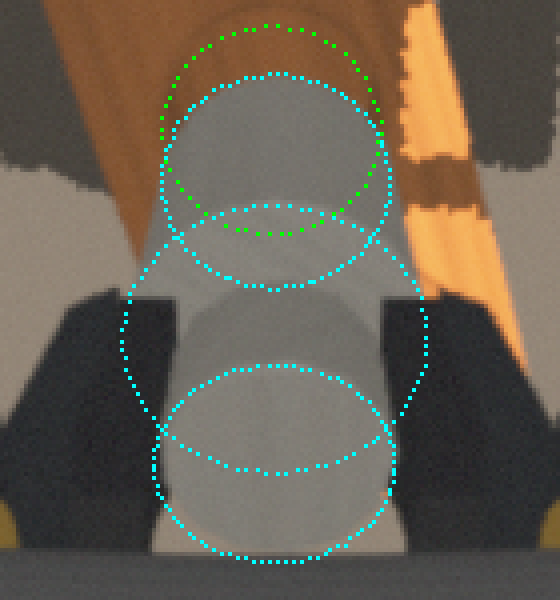

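The foot matches the model, but the wrist view shows the wells about 5 px (roughly 4–5 mm) nearer to the robot than the top-view estimate. I'll settle this with a fresh wrist picture and the scene camera.

```bash
python3 - <<'E'
from h import *
s=r.get_state(); P,Q=s['tool_pos'],s['eef_rot']; print(P,R.from_quat(Q).as_matrix()[2])
p,d=r.snapshot('wrist'); cv2.imwrite('pics/w12.png',p[:,:,::-1])
s2=r.get_state(); print(s2['tool_pos'],s2['eef_rot']-Q)
np.savez('pics/w12.npz',p=p,P=P,Q=Q,d=d)
# block top face corners in scene0 by orange mask + height
q=np.load('pics/scene0_rgb.npy'); D=np.load('pics/scene0.npy'); C=cloud('scene',D); hsv=cv2.cvtColor(q,cv2.COLOR_RGB2HSV)
m=np.zeros(D.shape,bool); m[200:285,370:430]=1
t=m&(hsv[...,1]>110)&(C[...,2]>.034)&(C[...,2]<.046)
print('scene depth block',rect(C[t]))
cs,_=cv2.findContours(t.astype(np.uint8),cv2.RETR_EXTERNAL,cv2.CHAIN_APPROX_NONE); c=max(cs,key=cv2.contourArea)[:,0].astype(float)
print('scene plane block',rect([plane('scene',u,v,.04) for u,v in c]))
# same in the top camera by colour only
for u,v in (): pass
# wrist rim ellipses
g=p.copy(); crop(p,230,40,350,240,4,'pics/w12c.png')
# scene: round key
k=np.zeros(D.shape,bool); k[205:228,328:355]=1; k&=hsv[...,2]>180
n,l,st,ce=cv2.connectedComponentsWithStats(k.astype(np.uint8)); i=1+np.argmax(st[1:,4]); print('scene key',plane('scene',*ce[i],.054),st[i])
E
```

```text
[0.54571079 0.25249232 0.13508314] [-0.99999655  0.00198391  0.0017224 ]
[0.54555776 0.25232486 0.13485065] [-0.00012542  0.00013293 -0.00015339 -0.0001367 ]
scene depth block (array([527.8, 252.1]), array([ 74.5, 231.7]), 89.43)
scene plane block (array([529. , 251.9]), array([ 74.6, 231.8]), 89.47)
scene key [0.47616687 0.06081341 0.054     ] [333 213  13  10 100]
```

View pics/w12c.png

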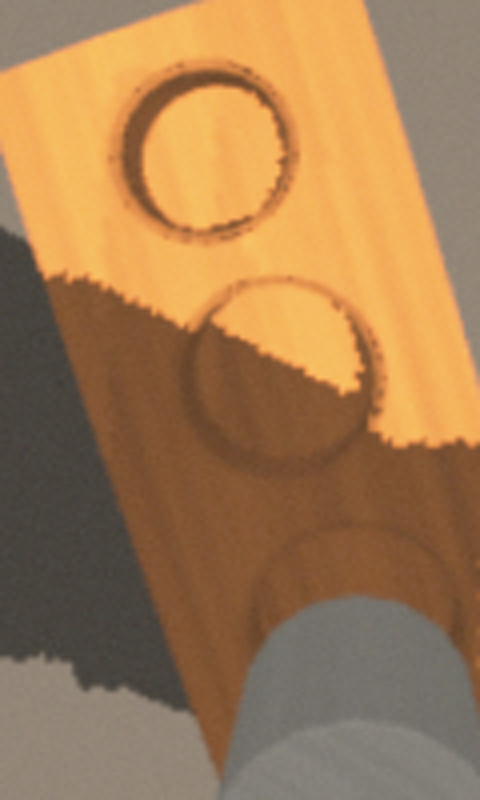

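```bash
python3 - <<'E'
from h import *
f=np.load('pics/w12.npz'); p,P,Q,d=f['p'],f['P'],f['Q'],f['d']
c=r.calibration('wrist'); T=np.array(c['mount']); M=R.from_quat(Q).as_matrix()
v,u=np.mgrid[0:400,0:640].astype(float); a=np.stack([u-c['cx'],v-c['cy']],-1); rr=np.hypot(a[...,0],a[...,1])+1e-9; th=rr/c['fx']
X=np.concatenate([a/rr[...,None]*np.tan(th)[...,None]*d[...,None],d[...,None]],-1)
W=(X@T[:3,:3].T+T[:3,3])@M.T+P
np.save('pics/W12.npy',W)
for nm,(uu,vv) in dict(block1=(281,75),block_edge=(245,62),block2=(330,110),blockwood=(270,130),wood2=(345,165),table=(100,80),table2=(370,200),table3=(500,180),platter=(150,290),trayfloor=(400,100)).items():
    print(nm,W[vv-2:vv+3,uu-2:uu+3].reshape(-1,3).mean(0).round(4))
# visible foot edge: predicted top arc v vs seen 188.75
print(min(wproj([P[0]+.021*np.cos(t),P[1]+.021*np.sin(t),P[2]-.0657],P,Q)[1] for t in np.linspace(0,6.28,180)))
for uu,vv in ((281.2,77.5),(300.8,134)): print(wray(uu,vv,.04,P,Q).round(4))
# weight front surface points
for vv in (192,200,210,218): print(vv,W[vv,321].round(4))
M2=M.T
print('weight pts in tool:',[(M.T@(W[vv,321]-P)).round(4) for vv in (192,200,210)])
E
```

```text
block1 [0.4352 0.2533 0.0129]
block_edge [0.419  0.2324 0.0408]
block2 [0.4761 0.2833 0.0409]
blockwood [0.4768 0.2343 0.0411]
wood2 [0.5213 0.2822 0.0408]
table [0.3591 0.0679 0.0008]
table2 [0.5702 0.2968 0.001 ]
table3 [0.5851 0.4315 0.0143]
platter [0.5783 0.0676 0.0563]
trayfloor [0.4843 0.3425 0.0254]
188.33574586045714
[0.4404 0.2552 0.04  ]
[0.4874 0.2562 0.04  ]
192 [0.5246 0.2609 0.084 ]
200 [0.5254 0.2605 0.0985]
210 [0.5252 0.2604 0.117 ]
218 [0.5252 0.2604 0.1293]
weight pts in tool: [array([ 0.051 ,  0.0017, -0.0228]), array([ 0.0366,  0.0016, -0.0219]), array([ 0.0181,  0.0015, -0.022 ])]
```

```bash
python3 - <<'E'
from h import *
f=np.load('pics/w12.npz'); p,P,Q,d=f['p'],f['P'],f['Q'],f['d']; W=np.load('pics/W12.npy'); M=R.from_quat(Q).as_matrix()
hsv=cv2.cvtColor(p,cv2.COLOR_RGB2HSV)
k=np.zeros(d.shape,bool); k[165:240,30:125]=1; k&=hsv[...,2]>200
n,l,st,ce=cv2.connectedComponentsWithStats(k.astype(np.uint8))
for i in range(1,n):
    if st[i,4]>60: print('key',ce[i].round(1),wray(*ce[i],.054,P,Q).round(4),st[i])
print('fingers tool:',[(u,v,(M.T@(W[v,u]-P)).round(4)) for u,v in ((258,280),(265,290),(380,280),(375,290),(262,262),(377,262))])
crop(p,20,150,200,290,4,'pics/w12k.png'); crop(p,240,170,400,320,4,'pics/w12f.png')
E
```

```text
key [101.5 196.8] [0.4761 0.0631 0.054 ] [  86  176   32   42 1026]
key [ 71.2 210.5] [0.4754 0.0125 0.054 ] [ 57 188  30  45 700]
key [ 47.  221.2] [ 0.4738 -0.0376  0.054 ] [ 34 201  27  39 512]
fingers tool: [(258, 280, array([-0.0378, -0.0252, -0.0108])), (265, 290, array([-0.0455, -0.021 , -0.0111])), (380, 280, array([-0.0378,  0.0261, -0.0108])), (375, 290, array([-0.046 ,  0.0226, -0.0114])), (262, 262, array([-0.023 , -0.0259, -0.0112])), (377, 262, array([-0.0233,  0.0272, -0.0113]))]
```

View pics/w12f.png

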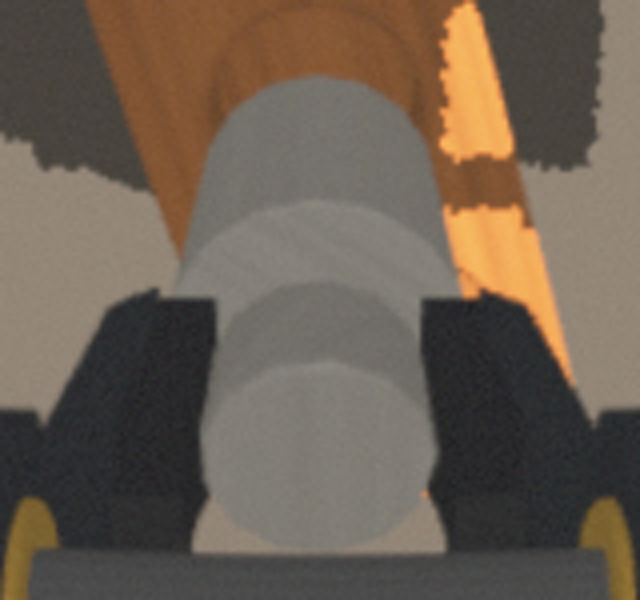

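The three cameras disagree by 2–4 mm here. I'll lower the foot to just above the block, where parallax is small, and compare the foot directly with the rim.

arm_command:
  plan:
    - [0.022,0.012,0,0,0]
    - [0.022,0.009,0,0,0]
    - [0.022,0,0,0,0]
    - [0.022,0,0,0,0]

```text
clock: 31.9
tool_pos: [0.5449, 0.2521, 0.1125]
eef_rot: [0.106, 0.699, -0.106, 0.699]
contact_force: [-0.8, 0.7, -5.9]
opening: 0.306
```

```bash
cat > rim.py <<'E'
from h import *
import sys
n=sys.argv[1]
s=r.get_state(); P,Q=s['tool_pos'],s['eef_rot']; print(P.round(4),s['contact_force'].round(1))
p,d=r.snapshot('wrist'); np.savez(f'pics/{n}.npz',p=p,P=P,Q=Q,d=d)
print('pred well rim top',min([tuple(wproj([.5454+.0225*np.cos(t),.2517+.0225*np.sin(t),.04],P,Q))[::-1] for t in np.linspace(0,6.28,180)]))
print('pred foot top',min([tuple(wproj([P[0]+.021*np.cos(t),P[1]+.021*np.sin(t),P[2]-.0657],P,Q))[::-1] for t in np.linspace(0,6.28,180)]))
g=cv2.convertScaleAbs(p,alpha=1.6,beta=20)
crop(g,260,100,400,240,5,f'pics/{n}c.png')
E
python3 rim.py w13
```

```text
[0.5449 0.2521 0.1125] [-0.8  0.7 -5.9]
pred well rim top (np.float64(184.73695566693328), np.float64(318.2404080439034))
pred foot top (np.float64(188.48909592278756), np.float64(318.5757476552831))
```

View pics/w13c.png

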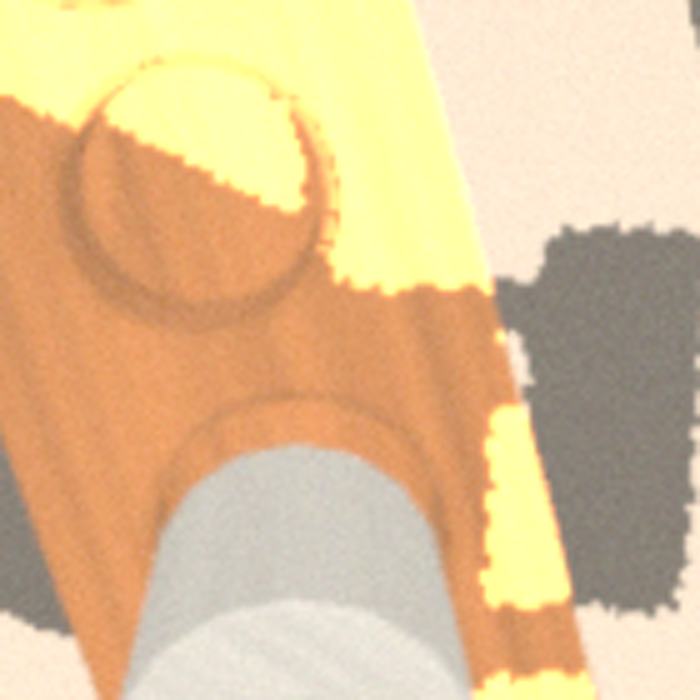

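```bash
python3 - <<'E'
from h import *
f=np.load('pics/w13.npz'); P,Q=f['P'],f['Q']; M=R.from_quat(Q).as_matrix()
t=lambda u,v,z:(M.T@(wray(u,v,z,P,Q)-P)).round(4)
print('rim near',t(319.8,179.2,.04),'foot near',t(320,188.9,P[2]-.0657))
# well2 ring in this picture: left 62,right 335,top 52,bottom 328 (/5)
print('well2 centre',t(260+198.5/5,100+190/5,.04), 'pred',(M.T@(np.array([.4914,.2521,.04])-P)).round(4))
for a,b in (((62,190),(335,190)),((198,52),(198,328))): print('dia',np.linalg.norm(t(260+a[0]/5,100+a[1]/5,.04)-t(260+b[0]/5,100+b[1]/5,.04)))
E
```

```text
rim near [ 0.0726  0.0009 -0.0261] foot near [ 0.0657  0.001  -0.0207]
well2 centre [ 0.0726 -0.0134 -0.0564] pred [ 0.0726 -0.0158 -0.0511]
dia 0.0390020512281085
dia 0.03980200999949626
```

Foot and rim in the same picture: the well's centre is about 4 mm from the weight along −z of the tool, and lateral is within 1 mm. That measurement is relative, so I trust it most. I'll shift 4 mm and check from the wrist and scene cameras.

arm_command:
  plan:
    - [0.022,0,0.0005,-0.004,0]
    - [0.022,0,0,0,0]
    - [0.022,0,0,0,0]

```text
clock: 32.33
tool_pos: [0.5413, 0.2538, 0.1129]
eef_rot: [0.106, 0.699, -0.105, 0.699]
contact_force: [0.2, -0.6, -7.1]
opening: 0.301
```

```bash
python3 rim.py w14; python3 - <<'E'
from h import *
p,d=r.snapshot('scene'); g=cv2.convertScaleAbs(p,alpha=1.8,beta=20); crop(g,375,200,435,280,9,'pics/s7.png')
P=r.get_state()['tool_pos']
# foot lowest visible edge predicted (if centred on TCP) and rim far edge predicted from block fit
pr=lambda c,R_,z:max([tuple(proj('scene',[c[0]+R_*np.cos(t),c[1]+R_*np.sin(t),z]))[::-1] for t in np.linspace(0,6.28,180)])
print('foot bottom',pr(P,.021,P[2]-.0657),'rim bottom ext',pr([.5454,.2517],.0225,.04))
E
```

```text
[0.5413 0.2538 0.1129] [ 0.2 -0.6 -7.1]
pred well rim top (np.float64(189.76068359583152), np.float64(317.4919230327786))
pred foot top (np.float64(188.45719178986315), np.float64(318.5512492425367))
foot bottom (np.float64(245.59639721934), np.float64(402.7418445598779)) rim bottom ext (np.float64(248.52607755863212), np.float64(401.842304361739))
```

View pics/w14c.png

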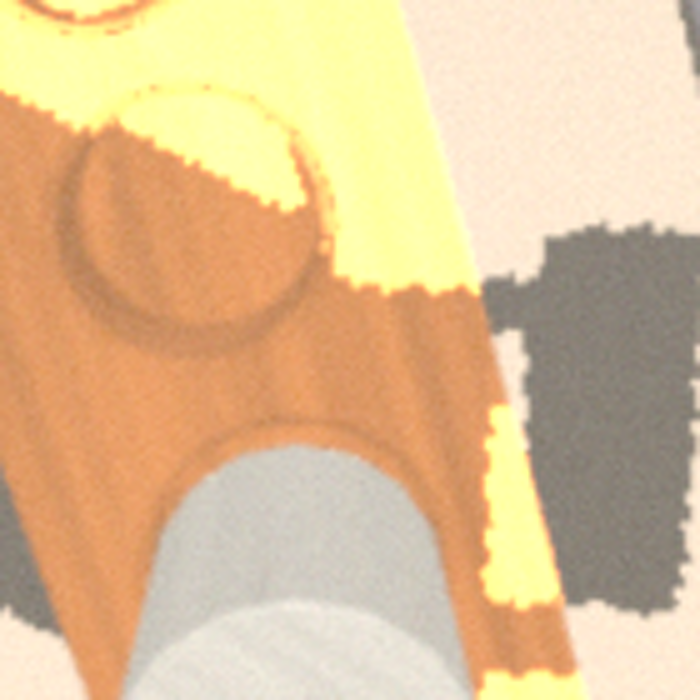

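View pics/s7.png

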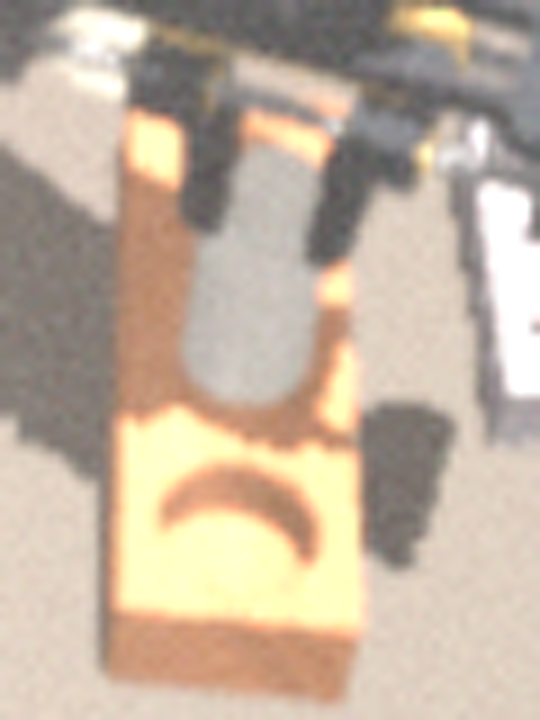

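The foot-to-rim gap is now 4.4 px, against 4.6 px expected when centred, and it is symmetric on both sides. I'll lower gently and watch the force.

arm_command:
  plan:
    - [0.022,0.004,0,0,0]
    - [0.022,0.003,0,0,0]
    - [0.022,0.002,0,0,0]
    - [0.022,0.001,0,0,0]
    - [0.022,0,0,0,0]

```text
clock: 33.05
tool_pos: [0.5413, 0.2537, 0.1027]
eef_rot: [0.106, 0.699, -0.106, 0.699]
contact_force: [0.4, 0.4, -6.1]
opening: 0.303
```

```bash
python3 rim.py w15
```

```text
[0.5413 0.2537 0.1027] [ 0.4  0.4 -6.1]
pred well rim top (np.float64(193.7588994084603), np.float64(317.57718143697565))
pred foot top (np.float64(188.47405202555106), np.float64(318.56784045255927))
```

View pics/w15c.png

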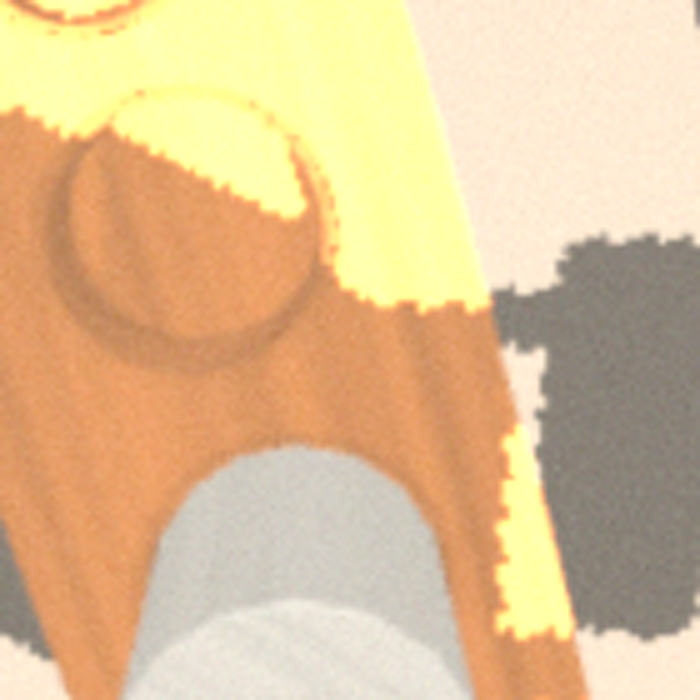

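Foot is 3 mm below the block's top with no contact force, so it has entered the well. Continuing down slowly.

arm_command:
  plan:
    - [0.022,0.003,0,0,0]
    - [0.022,0.003,0,0,0]
    - [0.022,0,0,0,0]

```text
clock: 33.48
tool_pos: [0.5412, 0.2537, 0.0964]
eef_rot: [0.106, 0.699, -0.106, 0.699]
contact_force: [0.1, -0.7, -6.6]
opening: 0.304
```

arm_command:
  plan:
    - [0.022,0.004,0,0,0]
    - [0.022,0.004,0,0,0]
    - [0.022,0.003,0,0,0]
    - [0.022,0.002,0,0,0]
    - [0.022,0,0,0,0]

```text
clock: 34.1
tool_pos: [0.5412, 0.2537, 0.0835]
eef_rot: [0.106, 0.699, -0.106, 0.699]
contact_force: [0.8, -0.6, -8.0]
opening: 0.304
```

arm_command:
  plan:
    - [0.022,0.002,0,0,0]
    - [0.022,0.002,0,0,0]
    - [0.022,0.001,0,0,0]
    - [0.022,0,0,0,0]

```text
clock: 34.6
tool_pos: [0.5412, 0.2537, 0.0786]
eef_rot: [0.106, 0.699, -0.106, 0.699]
contact_force: [0.5, -0.0, -6.1]
opening: 0.305
```

arm_command:
  plan:
    - [0.022,0.001,0,0,0]
    - [0.022,0,0,0,0]
    - [0.022,0.001,0,0,0]
    - [0.022,0,0,0,0]

```text
clock: 35.1
tool_pos: [0.5418, 0.2537, 0.0777]
eef_rot: [0.106, 0.699, -0.106, 0.7]
contact_force: [-0.4, -1.3, 4.3]
opening: 0.306
```

The weight is on the floor of the well: TCP z is 0.0777, exactly as expected, and the load has transferred. I'll release, retreat upward and check.

arm_command:
  plan:
    - [0.035,0,0,0,0]
    - [0.05,0,0,0,0]
    - [0.07,0,0,0,0]
    - [0.07,0,0,0,0]
    - [0.07,-0.02,0,0,0]
    - [0.07,-0.045,0,0,0]
    - [0.07,-0.055,0,0,0]
    - [0.07,-0.055,0,0,0]
    - [0.07,0,-0.04,-0.03,0]
    - [0.07,0,-0.05,-0.03,0]
    - [0.07,0,0,0,0]
    - [0.07,0,0,0,0]

```text
clock: 36.6
tool_pos: [0.4582, 0.186, 0.2522]
eef_rot: [0.106, 0.699, -0.105, 0.7]
contact_force: [-0.2, 0.6, -0.3]
opening: 0.798
```

```bash
python3 - <<'E'
from h import *
go(.5,.2,.25)
for n in ('top','scene'):
    p,d=r.snapshot(n); cv2.imwrite(f'pics/{n}9.png',p[:,:,::-1]); np.save(f'pics/{n}9.npy',d); C=cloud(n,d); C[d<=0]=0
    if n=='scene':
        q=C[(C[...,2]>.097)&(C[...,2]<.112)&(abs(C[...,0]-.545)<.04)&(abs(C[...,1]-.252)<.04)]; print('weight',len(q),rect(q),q.mean(0).round(4))
        crop(p,340,170,480,290,5,'pics/s9.png')
    C0=cloud(n,np.load(f'pics/{n}0.npy'))
    for nm,x,y,z0,z1,w in (('large',.581,-.214,.094,.115,.04),('small',.627,-.3,.066,.085,.04),('spray',.487,-.206,.08,.2,.06),('cup',.347,-.171,.05,.12,.06),('roll',.3525,.2145,.07,.09,.05),('carton',.46,.402,.105,.13,.08)):
        f=lambda A:A[(A[...,2]>z0)&(A[...,2]<z1)&(abs(A[...,0]-x)<w)&(abs(A[...,1]-y)<w)]
        a,b=f(C0),f(C); print(n,nm,len(a),len(b),a.mean(0).round(3) if len(a) else '',b.mean(0).round(3) if len(b) else '')
E
```

```text
t 36.6 pos [0.4582 0.186  0.2522] yaw 72.82 tilt [-1.     0.002  0.001] open 70.3 F [-0.24  0.62 -0.28]
tool delta [0.0023 0.0257 0.0358] roll 0 rows 1 per row [0.0023 0.0257 0.0358] 0.0 (note: shifts follow turning axes)
top large 98 98 [ 0.581 -0.214  0.106] [ 0.581 -0.214  0.106]
top small 97 94 [ 0.628 -0.3    0.077] [ 0.627 -0.3    0.078]
top spray 530 528 [ 0.481 -0.2    0.134] [ 0.481 -0.2    0.134]
top cup 379 379 [ 0.35  -0.182  0.09 ] [ 0.35  -0.182  0.09 ]
top roll 401 0 [0.353 0.215 0.079] 
top carton 0 687  [0.462 0.402 0.121]
weight 64 (array([543.7, 252.3]), array([26.1, 24.7]), 26.51) [0.5444 0.2526 0.1029]
scene large 77 76 [ 0.584 -0.214  0.104] [ 0.584 -0.214  0.104]
scene small 78 79 [ 0.63  -0.3    0.077] [ 0.631 -0.3    0.077]
scene spray 546 550 [ 0.497 -0.199  0.127] [ 0.497 -0.199  0.127]
scene cup 567 562 [ 0.347 -0.171  0.085] [ 0.347 -0.171  0.085]
scene roll 197 198 [0.355 0.214 0.078] [0.355 0.215 0.078]
scene carton 0 387  [0.469 0.402 0.12 ]
```

View pics/s9.png

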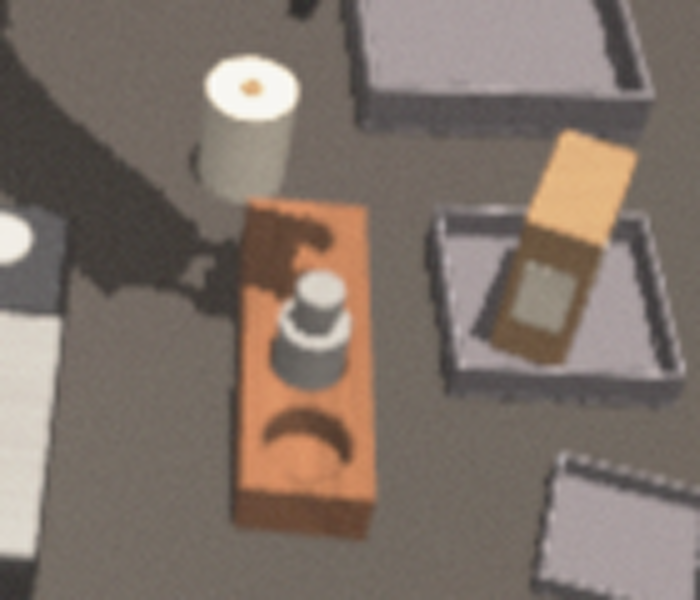

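View pics/top9.png

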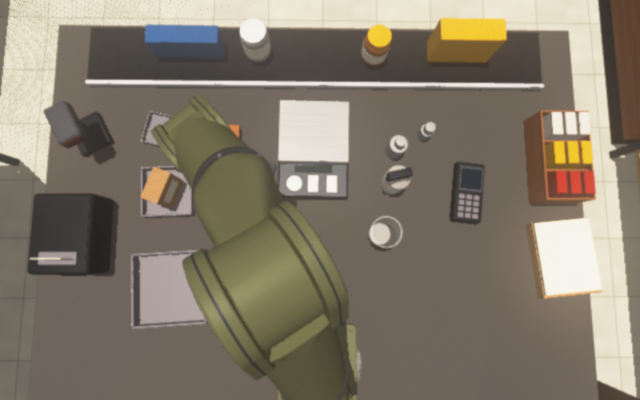

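The weight sits in the third well with its top at 0.104 m (12 + 92 mm), at (0.544, 0.252). The carton is upright in the middle tray, and no bystander has moved. Handing in.

```bash
python3 - <<'E'
from plant import r
print(r.finish_job()); print(r.get_state()['clock'])
E
```

```text
the job is handed in; nothing more can be done
None
the job is handed in; nothing more can be done
```

The routine check is done and handed in at about 37 s of the 72 s allowed; the hand-in gave no verdict.

**What I did**
- **Carton:** I stood it upright in the 135 mm tray.
- **Weight on the platter:** I set the mid weight down in the middle of the platter and let go. The scene camera then put it at (0.628, 0.008) m, 3–4 mm from my measured platter middle.
- **Round key:** I held it pressed for about 1.4 s. The force readings were 6.6, 9.9 and 10.0 N, so a little above the 8 N asked for but inside the 5–18 N window. I saw no sign of contact with the oblong keys, which stood well clear of the fingertips.
- **Weight in the well:** I put it in the third well of the block.

**Last checks**
- **Weight:** it stands in the third well at (0.544, 0.252) m. Its top is at about 0.104 m, which is the height for a weight on the well's floor.
- **Carton:** it is upright in the tray at (0.462, 0.402) m.
- **Bystanders:** the other two weights, spray bottle, cup and paper roll are within 1 mm of where they started. The paper roll was checked from the scene view only, because the arm hid it from the top camera.
- **Gripper:** it was clear of everything.

**What disagreed:** at the well, the wrist camera put the well's centre about 4 mm from where the top and scene cameras did. I went by the foot and rim seen together in the wrist picture, and the weight then went in without contact force.

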